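Clamp a glass bottle in a V-block cradle

ROBOT

A 7-joint arm with a two-finger parallel gripper is mounted at the origin on the work surface. World frame = base frame: x ahead of the robot, y to its left, z up, the work surface at z = 0. Lengths are in m, angles in rad, forces in N, time in s.
With the tool pointing down it reaches from about 0.4 to 0.85 m from the base axis. Payload 4.5 kg.
Tool frame: the origin (TCP) lies on the centre line of the jaws, within the pads' length; the fingertips stand 25 mm ahead of it and the grasp point (between the pads) lies 6 mm ahead of it; z points along the fingers, y is the direction in which the jaws open and shut (so a half turn about z gives the same grasp; the last joint's range is limited). The gripper opens to 88 mm and grips with 3 to 60 N. Pads are 18 mm wide; open, the fingers measure 123 mm over their backs; the gripper's body (75 mm by 187 mm) begins 45 mm behind the grasp point.
Start: joints at [-1.253, 0.689, -0.195, 1.565, 0.157, 0.902, -0.215], TCP at [0.175, 0.6, 0.233] pointing down, gripper open.
Joint ranges: [-3.01, 3.01], [-0.46, 2.08], [-1.47, 1.51], [0.13, 2.56], [-1, 4.14], [0.04, 2.09], [-2.66, 2.66]. Speed limits (rad/s): [2.57, 2.57, 3.14, 3.14, 3.14, 3.14, 3.14].

INTERFACE

Orientations are given as a unit quaternion [x, y, z, w].
In Python, from plant import r, eyes gives the robot as it stands.
- The arm moves only by the tool servo_tool, never from a script. Its argument "deltas" is a list of rows, each an object of numbers: "dx", "dy", "dz": the shift along the tool's x, y, z in units of 60 mm (1.0 is 60 mm); "ax", "ay", "az": the turn, a rotation vector about the tool's x, y, z in units of 6 degrees (1.0 is 6 degrees); "hand": the finger opening in mm, from 0 to 88.1. A call has 1 to 10 rows; each row is the pose to reach, as a shift and turn from the pose commanded when the call began, along the tool's axes at that moment; what a row does not reach only later rows make up. A row lasts 1/8 s, in which the tool goes at most 62.5 mm and 10.7 degrees, less where a joint would pass 70% of its speed; a pose out of reach is approached as far as the arm can. A call with a gripper value outside its range is refused whole. The fingers move at their own pace and stop on an object; "newtons" is the grip in N (left out, the last holds). Time passes only in rows, so rows that repeat a pose let the fingers close. It gives the time, the measured TCP pose, the force and the opening at its end, in the units of the state.
- r.get_state(): the state, without advancing time (a new reading comes with each control period).
- eyes.snapshot(name): name is "scene" or "top"; returns (picture, depth): 384x512x3 uint8, red, green, blue; 384x512 float32, m along the optical axis (not along the pixel's ray), 0 where there is no reading.
- eyes.camera_model(name): a dict with "fx", "fy", "cx", "cy" (pixels), "pose" (4x4, takes a point from camera to world coordinates). Camera axes: x right, y up, looking along -z (the intrinsics and any distortion apply to the point x, -y, -z); pixel columns grow to the right and rows downward; lengths in m; the calibration is good to about 2 mm. A picture is of the moment at which its call begins. camera_model takes no time and is no camera call.
- r.finish_job(): hands the job in, once; it reports no verdict.
The state is a dict: "clock": time; "q": joint angles; "qd": joint speeds; "joint_torque": joint torques, N m; "tool_pos": TCP position; "eef_rot": TCP orientation; "contact_force": force on the tool from outside, world axes, zero at the start; "moment": the same for the moment, N m; "opening": opening from 0.0 (shut) to 1.0 (fully open).
Only numpy, scipy, OpenCV 4.12 (cv2) and the standard library are available. Lean on these libraries where they do the work, as an engineer would, in place of code of your own. Each camera call takes 0.05 s, during which the arm holds its last target.

TASK

Lay the amber glass bottle from its white rest into the V of the blue cradle, cap end away from the yellow end stop, and slide it along the V until its flat base presses lightly against the stop. Then swing the green strap over the bottle as far as it goes and push it down by its black knob until its rubber pad grips the bottle firmly and stays so when you let go. It is glass, so set it down, push it home and clamp it gently, and leave the spare bottle, the carton and the cap tray where they are.

Things in the scene. Friction and masses are not known exactly. Their poses are not given: they have to be found in the camera images.
- bottle: Capped amber glass bottle lying on its side, about 260 g. Body 44 mm in diameter, 130 mm long, then shoulder, neck and black cap (25 mm), 180 mm over all. Origin on the axis at the middle of the 130 mm body. Its x axis points to the flat base (base face at x = +65 mm, cap end at -115 mm); y and z may be rolled any way round x.
- rest: White fixed rest under the bottle at the start, 130 x 62 mm, origin under its centre, x along the bottle. Saddles 16 mm wide at x = -52 and +52 mm (cheeks 26 mm high at y = +-25 to 31 mm) carry the bottle's axis 36 mm above the table; between them is only a 4 mm foot: 88 mm of free length for fingers round the bottle's middle.
- cradle: Blue fixed plate (x -80 to +110, y -50 to +105 mm, 12 mm thick) with two aluminium V rests, each 14 mm thick, centred at x = -52 and +42 mm, 45-degree faces, apex at z = 24 mm, tops at y = +-30, z = 54 mm; 80 mm free between them for fingers, down to the plate. Origin under the V line at table height; x along the V towards the yellow end stop.
- v_seat (a point): Point on the V's line midway along (cradle x = 0, y = 0), 55.1 mm above the table: height and line of the seated bottle's axis; axes as the cradle's. A bottle laid with its origin at x = -20 mm lies on both V rests, clear of the stop.
- stop_zone (a point): Middle of the stretch (cradle x = 66 mm, on the V's line, 55 mm high) in which the yellow end stop is set anew each time; this point does NOT move with it. The stop's face is anywhere from x = 57 to 75 mm and is not measured, so the seated bottle's origin is at x = -8 to +10 mm: feel for it. Upright plate 56 mm wide, z 20 to 76 mm, does not yield.
- clamp: Swing clamp: origin at the foot of its 18 mm post, at cradle x = +85, y = +75 mm, 12 mm above the table; axes parallel to the cradle's; post 150 mm high. Green strap 24 mm wide, 12 mm thick, underside 127 mm above the table when fully raised, reaching 113 mm from the post axis to a black knob with a 28 mm rubber pad on a screw below it.
- swing (a joint): Swing angle of the strap about the post, rad. 0 = inner stop, with pad and knob exactly over the V's line at cradle x = 0, y = 0. Grows clockwise seen from above as the strap swings away from the V, up to 2.0. Needs about 1 N at the knob and stays where left.
- strap (a joint): How far the strap has been pushed down the post, m (0 raised, 0.045 lowest). About 7 N of push at the knob moves it; it stays where left. The pad (sprung, about 4 N more per mm) meets the bottle after 10 to 30 mm of travel: its screw is set differently each time, unmeasured. After a steady push of 15 to 20 N the pad keeps about 3 to 6 N when let go.
- knob_top (a point): Centre of the top face of the strap's round black knob: 22 mm in diameter, standing 26 mm above the strap, top 165 mm above the table when fully raised (159 mm at the lowest start). It moves on a circle of 113 mm radius round the post axis.
- spare_bottle: Standing amber bottle, 44 mm diameter, 180 mm high, origin under its centre. Leave alone.
- carton: Standing white carton 70 x 70 x 100 mm, origin under its centre. Leave alone.
- cap_tray: Open grey tray with black caps, 90 x 120 x 30 mm, origin under its centre. Leave alone.

How it is judged:
By the outcome, as a careful person would: the job done as asked, in the order asked, and still so for the second after the job is handed in, with the robot touching nothing.
It also fails if it takes over 72 s, if anything falls off the work surface, if the arm or the gripper's body presses on something with over 40 N, if the wrist force passes 120 N, or if a joint passes its speed limit or range.

## Working session

There is one attempt and no reset: what is moved stays moved. The work goes in short steps, Python scripts to look and compute and a tool call to move; the robot and the scene stay as the last step left them, time stands still between calls to the robot, and variables do not carry over. Pictures are saved under pics/ and viewed, and the job is handed in when it is done.

Besides the shell and the picture viewer there is one more tool, called after "Call:" as name(argument=value, ...), one argument or row to a line, values as JSON. servo_tool: Moves the arm, as the interface text tells. Its arguments: {"type":"object","properties":{"deltas":{"type":"array","items":{"type":"object","properties":{"dx":{"type":"number"},"dy":{"type":"number"},"dz":{"type":"number"},"ax":{"type":"number"},"ay":{"type":"number"},"az":{"type":"number"},"hand":{"type":"number"}}}},"newtons":{"type":"number"}},"required":["deltas"]}

```bash
ls -la; mkdir -p pics
cat > h.py <<'E'
import numpy as np, cv2
from plant import r, eyes
def snap(n,tag):
    p,d=eyes.snapshot(n); cv2.imwrite(f'pics/{tag}.png',cv2.cvtColor(p,cv2.COLOR_RGB2BGR)); np.save(f'pics/{tag}.npy',d); return p,d
def world(n,d):
    c=eyes.camera_model(n); h,w=d.shape; v,u=np.mgrid[:h,:w]
    P=np.stack([(u-c['cx'])/c['fx']*d,-(v-c['cy'])/c['fy']*d,-d,np.ones_like(d)],-1)@np.array(c['pose']).T
    P=P[...,:3]; P[d==0]=np.nan; return P
E
python3 - <<'E'
from h import *
for n in('scene','top'):
    c=eyes.camera_model(n); print({k:(np.round(v,4).tolist()) for k,v in c.items()})
    p,d=snap(n,n+'0'); np.save(f'pics/{n}0_P.npy',world(n,d))
print(r.get_state())
E
```

```text
total 12
drwxr-xr-x  3 agent agent 4096 Dec  7 14:51 .
drwxr-xr-x 23 root  root  4096 Dec  7 14:51 ..
drwxr-xr-x  2 agent agent 4096 Dec  7 14:51 pics
{'fx': 458.9721, 'fy': 458.9721, 'cx': 263.2349, 'cy': 195.3034, 'pose': [[-0.7885, -0.4767, 0.3886, 0.9628], [0.6149, -0.5995, 0.5124, 0.4586], [-0.0113, 0.643, 0.7658, 0.8961], [0.0, 0.0, 0.0, 1.0]]}
{'fx': 373.4541, 'fy': 373.4541, 'cx': 248.6517, 'cy': 194.1039, 'pose': [[0.0138, 0.9896, -0.1434, 0.4284], [-0.9996, 0.0102, -0.0253, -0.0608], [-0.0236, 0.1437, 0.9893, 0.9981], [0.0, 0.0, 0.0, 1.0]]}
{'clock': 0.1, 'q': array([-1.25320423,  0.68990928, -0.19449174,  1.56623424,  0.15729988,
        0.90251831, -0.21513588]), 'qd': array([ 0.00186861, -0.00188106, -0.00168252, -0.00414674, -0.00011064,
        0.00039043, -0.00053654]), 'joint_torque': array([-3.07260139e-03, -5.28502285e+01, -1.27135266e+00, -1.53838384e+01,
       -5.25155605e-02,  1.97683257e-03,  4.39786072e-05]), 'tool_pos': array([0.17489437, 0.59942283, 0.23178535]), 'eef_rot': array([ 1.41411516e-01,  9.89950543e-01, -8.38733755e-04, -4.80948467e-05]), 'contact_force': array([0.12814735, 0.12333364, 0.02803241]), 'moment': array([-0.00443257, -0.00371677, -0.03816752]), 'opening': 1.0000972508013712}
```

View pics/scene0.png

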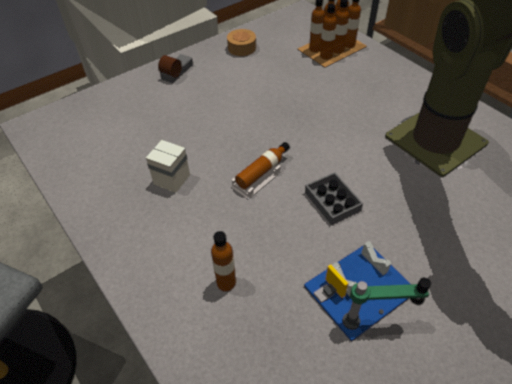

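View pics/top0.png

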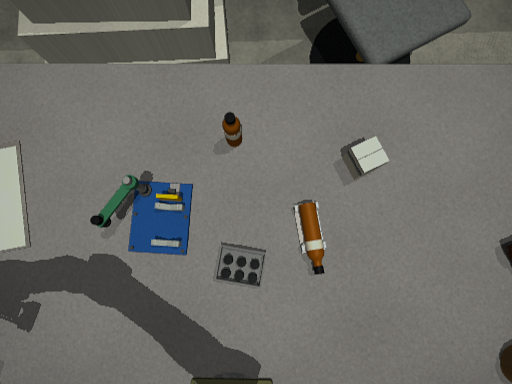

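Run:
```python
import numpy as np, cv2
a=cv2.imread('pics/top0.png')
l=cv2.resize(a[160:270,80:205],None,fx=5,fy=5,interpolation=cv2.INTER_CUBIC)
cv2.imwrite('pics/t_cr.png',l)
cv2.imwrite('pics/t_bo.png',cv2.resize(a[190:285,270:350],None,fx=6,fy=6,interpolation=cv2.INTER_CUBIC))
b=cv2.imread('pics/scene0.png')
cv2.imwrite('pics/s_cr.png',cv2.resize(b[235:345,300:435],None,fx=5,fy=5,interpolation=cv2.INTER_CUBIC))
cv2.imwrite('pics/s_bo.png',cv2.resize(b[130:205,220:305],None,fx=6,fy=6,interpolation=cv2.INTER_CUBIC))
P=np.load('pics/top0_P.npy')
np.set_printoptions(precision=4,suppress=True)
for n,u,v in [('knob',97,220),('post',127,181),('plateTL',133,184),('TR',190,185),('BR',186,251),('BL',131,249),('bottle',310,220),('bot cap',319,268),('stop',168,197),('Vr',167,243),('Vf',169,208),('table',250,200)]:
    print(n,P[v,u])
```

```text
knob [0.4866 0.3012 0.1659]
post [0.5773 0.2404 0.1609]
plateTL [0.5737 0.2328 0.1414]
TR [0.5946 0.1227 0.0112]
BR [0.4189 0.1274 0.0079]
BL [0.4221 0.2718 0.0132]
bottle [ 0.5009 -0.1921  0.0545]
bot cap [ 0.382  -0.2144  0.0465]
stop [0.5527 0.165  0.0756]
Vr [0.4389 0.1738 0.0279]
Vf [0.5301 0.1728 0.0276]
table [ 0.5572 -0.0391 -0.0012]
```

View pics/t_cr.png

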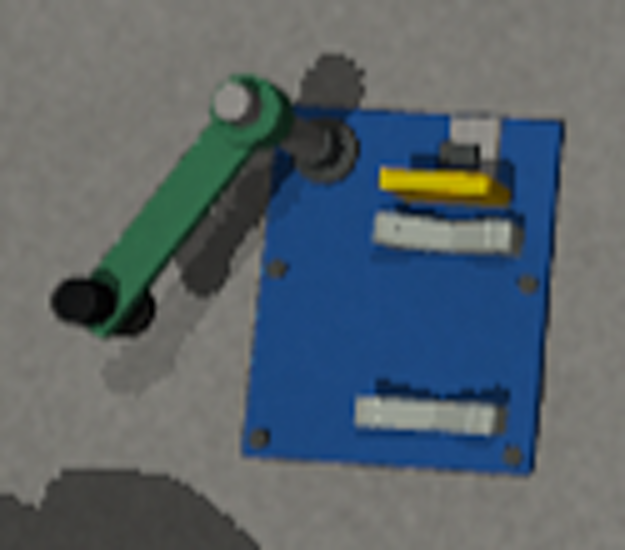

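View pics/t_bo.png

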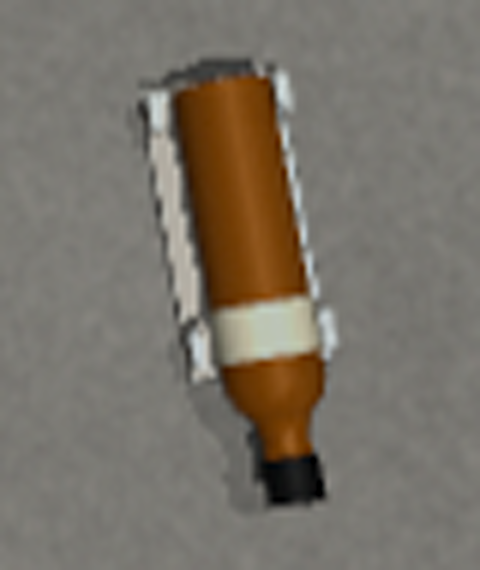

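View pics/s_cr.png

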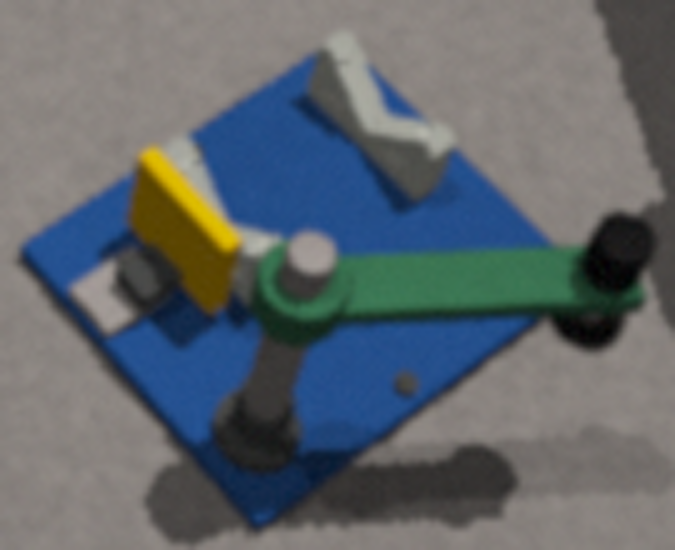

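View pics/s_bo.png

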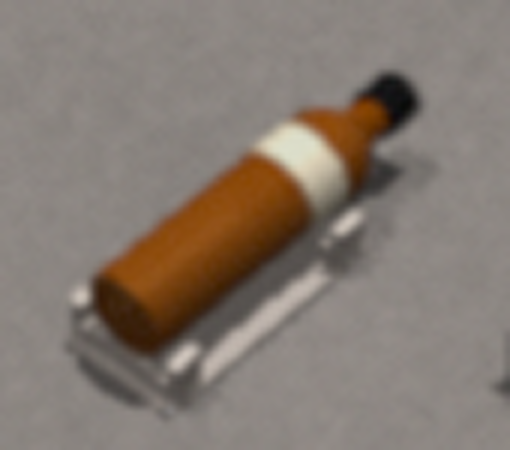

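```bash
cat > fit.py <<'E'
from h import *
from scipy.optimize import least_squares, minimize
np.set_printoptions(precision=4,suppress=True)
import sys
def ray(n,u,v,z):
    c=eyes.camera_model(n); T=np.array(c['pose'])
    d=np.stack([(u-c['cx'])/c['fx'],-(v-c['cy'])/c['fy'],-np.ones_like(u,float)],-1)@T[:3,:3].T
    o=T[:3,3]; return o+d*((z-o[2])/d[...,2])[...,None]
R={'top':(80,160,205,270),'scene':(300,235,435,345)}
for n in('top','scene'):
    p=cv2.cvtColor(cv2.imread(f'pics/{n}0.png'),cv2.COLOR_BGR2HSV); P=np.load(f'pics/{n}0_P.npy')
    H,S,V=p[...,0].astype(int),p[...,1].astype(int),p[...,2].astype(int)
    m=(H>100)&(H<125)&(S>150)&(V>60)
    u0,v0,u1,v1=R[n]; b=np.zeros_like(m); b[v0:v1,u0:u1]=1; m&=b
    v,u=np.nonzero(m); X=ray(n,u,v,0.012)
    rr=cv2.minAreaRect(X[:,:2].astype(np.float32)); print(n,'plate',rr, 'z',np.nanmedian(P[m][:,2])); print(cv2.boxPoints(rr))
    y=(H>20)&(H<35)&(S>150)&(V>100)&b
    Q=P[y]; print('stop z',np.nanmax(Q[:,2]),np.nanmin(Q,0),np.nanmax(Q,0)); t=Q[Q[:,2]>.072]; print(' top mean',t.mean(0),len(t))
    g=(H>60)&(H<90)&(S>100)&b; Q=P[g]; print('strap z',np.nanmedian(Q[:,2]))
    k=(V<45)&b; Q=P[k]; Q=Q[Q[:,2]>.15]; print('knob',Q.mean(0),len(Q), Q.max(0),Q.min(0))
# bottle
pts=[]
for n,(u0,v0,u1,v1) in {'top':(285,195,335,280),'scene':(230,135,300,195)}.items():
    p=cv2.cvtColor(cv2.imread(f'pics/{n}0.png'),cv2.COLOR_BGR2HSV); P=np.load(f'pics/{n}0_P.npy')
    H,S,V=[p[...,i].astype(int) for i in range(3)]
    b=np.zeros(H.shape,bool); b[v0:v1,u0:u1]=1
    m=b&(H>4)&(H<18)&(S>150)
    Q=P[m]; print(n,len(Q),np.nanmin(Q,0),np.nanmax(Q,0)); pts.append(Q)
    k=b&(V<45)&(P[...,2]>.02); print(' cap',np.nanmean(P[k],0),k.sum())
def axisd(x,Q):
    y0,z0,th=x; # axis thru (0.48,y0,z0), yaw th
    d=np.array([np.cos(th),np.sin(th)]); rel=Q[:,:2]-[0.48,y0]
    lat=-rel[:,0]*d[1]+rel[:,1]*d[0]; return np.hypot(lat,Q[:,2]-z0)-.022
for Q in (pts[0],pts[1],np.vstack(pts)):
    Q=Q[np.isfinite(Q).all(1)]
    d=np.array([.98,.17]); s=(Q[:,:2]-[.48,-.2])@d; B=Q[(s>-.04)]
    f=least_squares(axisd,[-.2,.036,.17],args=(B,),loss='soft_l1',f_scale=.002)
    d=np.array([np.cos(f.x[2]),np.sin(f.x[2])]); s=(Q[:,:2]-[.48,f.x[0]])@d
    print(f.x,np.degrees(f.x[2]),'rms',np.sqrt(np.mean(f.fun**2)),'s',np.percentile(s,[0,1,99,100]))
E
python3 fit.py
```

```text
top plate ((0.5075727701187134, 0.19859124720096588), (0.15319861471652985, 0.18685351312160492), 87.21485900878906) z 0.011250215072958647
[[0.4105 0.1266]
 [0.5972 0.1175]
 [0.6046 0.2706]
 [0.418  0.2796]]
stop z 0.07914250901839781 [0.55   0.1422 0.0105] [0.5695 0.1962 0.0791]
 top mean [0.5548 0.1686 0.0752] 82
strap z 0.13688622216624302
knob [0.487  0.3066 0.161 ] 77 [0.4967 0.3165 0.1659] [0.4778 0.2985 0.1503]
scene plate ((0.5116280913352966, 0.20013222098350525), (0.1520462930202484, 0.18720564246177673), 87.18587493896484) z 0.011406986743931258
[[0.4144 0.1288]
 [0.6014 0.1196]
 [0.6089 0.2715]
 [0.4219 0.2807]]
stop z 0.07853723978707283 [0.552  0.1422 0.0655] [0.5636 0.1971 0.0785]
 top mean [0.5578 0.1704 0.075 ] 116
strap z 0.13693693503224907
knob [0.4919 0.3096 0.1604] 126 [0.5005 0.3192 0.1656] [0.4793 0.3001 0.1504]
top 799 [ 0.3864 -0.2255  0.019 ] [ 0.5453 -0.1658  0.0616]
 cap [ 0.3782 -0.2126  0.0443] 67
scene 657 [ 0.3871 -0.2191  0.0223] [ 0.5491 -0.1655  0.0604]
 cap [ 0.3792 -0.2101  0.0442] 36
[-0.1965  0.0347  0.1746] 10.003840153561933 rms 0.0014868414721179244 s [-0.0949 -0.0925  0.0631  0.065 ]
[-0.1976  0.0349  0.1703] 9.754688581177248 rms 0.004100796032423582 s [-0.093  -0.0904  0.068   0.0691]
[-0.1969  0.0347  0.1718] 9.845654747792999 rms 0.00306337512672718 s [-0.0948 -0.0915  0.0675  0.069 ]
```

```bash
cat > go.py <<'E'
import sys; from h import *
from scipy.spatial.transform import Rotation as Ro
# usage: x y z yaw_of_jaw(deg)
def go(x,y,z,jaw):
    s=r.get_state(); R=Ro.from_quat(s['eef_rot']); 
    t=R.inv().apply(np.array([x,y,z])-s['tool_pos'])/.06
    j=np.radians(jaw); Y=np.array([np.cos(j),np.sin(j),0]); Z=np.array([0,0,-1]); X=np.cross(Y,Z)
    a=(R.inv()*Ro.from_matrix(np.stack([X,Y,Z],1))).as_rotvec(degrees=True)/6
    print('d',np.round(t,3),'a',np.round(a,3),'t',round(s['clock'],2),'pos',np.round(s['tool_pos'],4),'F',np.round(s['contact_force'],2),'op',round(s['opening']*88.1,1))
if __name__=='__main__': go(*map(float,sys.argv[1:]))
E
python3 go.py .4711 -.1985 .20 99.8;python3 go.py .4711 -.1985 .10 99.8
```

```text
d [ -8.463 -11.384   0.55 ] a [-1.600e-02 -2.000e-03 -4.343e+00] t 0.1 pos [0.1749 0.5994 0.2318] F [0.13 0.12 0.03] op 88.1
d [ -8.462 -11.381   2.217] a [-1.600e-02 -2.000e-03 -4.343e+00] t 0.1 pos [0.1749 0.5994 0.2318] F [0.13 0.12 0.03] op 88.1
```

Call:
servo_tool(
  deltas=[
    {"dx":-0.5,"dy":-0.7,"dz":0},
    {"dx":-1.1,"dy":-1.5,"dz":0,"az":-0.3},
    {"dx":-1.7,"dy":-2.3,"dz":0,"az":-0.6},
    {"dx":-2.3,"dy":-3.1,"dz":0,"az":-1},
    {"dx":-2.9,"dy":-3.9,"dz":0,"az":-1.5},
    {"dx":-3.5,"dy":-4.7,"dz":0,"az":-2},
    {"dx":-4.1,"dy":-5.5,"dz":0,"az":-2.5},
    {"dx":-4.7,"dy":-6.3,"dz":0,"az":-3},
    {"dx":-5.3,"dy":-7.1,"dz":0,"az":-3.5},
    {"dx":-5.9,"dy":-7.9,"dz":0,"az":-4},
  ],
)

```text
schema error: expected keys dx, dy, dz, ax, ay, az, hand
```

```bash
python3 go.py .4711 -.1985 .11 99.8
```

```text
d [ -8.462 -11.381   2.05 ] a [-1.600e-02 -2.000e-03 -4.343e+00] t 0.1 pos [0.1749 0.5994 0.2318] F [0.13 0.12 0.03] op 88.1
```

All seven keys are needed in every row.

Call:
servo_tool(
  deltas=[
    {"dx":-0.5,"dy":-0.7,"dz":0,"ax":0,"ay":0,"az":0,"hand":88},
    {"dx":-1.1,"dy":-1.5,"dz":0,"ax":0,"ay":0,"az":-0.3,"hand":88},
    {"dx":-1.7,"dy":-2.3,"dz":0,"ax":0,"ay":0,"az":-0.6,"hand":88},
    {"dx":-2.3,"dy":-3.1,"dz":0,"ax":0,"ay":0,"az":-1,"hand":88},
    {"dx":-2.9,"dy":-3.9,"dz":0,"ax":0,"ay":0,"az":-1.5,"hand":88},
    {"dx":-3.5,"dy":-4.7,"dz":0,"ax":0,"ay":0,"az":-2,"hand":88},
    {"dx":-4.1,"dy":-5.5,"dz":0,"ax":0,"ay":0,"az":-2.5,"hand":88},
    {"dx":-4.7,"dy":-6.3,"dz":0,"ax":0,"ay":0,"az":-3,"hand":88},
    {"dx":-5.3,"dy":-7.1,"dz":0,"ax":0,"ay":0,"az":-3.5,"hand":88},
    {"dx":-5.9,"dy":-7.9,"dz":0,"ax":0,"ay":0,"az":-4,"hand":88},
  ],
)

```text
clock: 1.35
tool_pos: [0.3826, 0.0441, 0.2325]
eef_rot: [-0.068, 0.998, 0.0, 0.0]
contact_force: [1.7, 0.6, 1.0]
opening: 0.997
```

```bash
python3 go.py .4711 -.1985 .11 99.8
```

```text
d [-0.908 -4.207  2.041] a [ 0.003  0.003 -0.325] t 1.35 pos [0.3826 0.0441 0.2325] F [1.66 0.63 1.  ] op 87.9
```

Call:
servo_tool(
  deltas=[
    {"dx":-0.2,"dy":-0.9,"dz":0.2,"ax":0,"ay":0,"az":-0.1,"hand":88},
    {"dx":-0.4,"dy":-1.8,"dz":0.5,"ax":0,"ay":0,"az":-0.2,"hand":88},
    {"dx":-0.6,"dy":-2.6,"dz":0.9,"ax":0,"ay":0,"az":-0.3,"hand":88},
    {"dx":-0.75,"dy":-3.4,"dz":1.3,"ax":0,"ay":0,"az":-0.32,"hand":88},
    {"dx":-0.87,"dy":-4.0,"dz":1.7,"ax":0,"ay":0,"az":-0.32,"hand":88},
    {"dx":-0.91,"dy":-4.2,"dz":2.04,"ax":0,"ay":0,"az":-0.32,"hand":88},
    {"dx":-0.91,"dy":-4.2,"dz":2.04,"ax":0,"ay":0,"az":-0.32,"hand":88},
    {"dx":-0.91,"dy":-4.2,"dz":2.04,"ax":0,"ay":0,"az":-0.32,"hand":88},
  ],
)

```text
clock: 2.35
tool_pos: [0.4702, -0.1955, 0.1106]
eef_rot: [-0.085, 0.996, 0.0, 0.0]
contact_force: [0.2, 0.8, 0.1]
opening: 0.997
```

```bash
python3 go.py .4711 -.1985 .042 99.8
python3 - <<'E'
from h import *
for n in('scene','top'): snap(n,n+'1')
a=cv2.imread('pics/scene1.png')[90:240,180:330]; b=cv2.imread('pics/top1.png')[170:290,250:370]
cv2.imwrite('pics/v1.png',np.hstack([cv2.resize(a,(400,400)),cv2.resize(b,(400,400))]))
E
```

```text
d [-0.006 -0.053  1.143] a [ 0.006  0.003 -0.011] t 2.35 pos [ 0.4702 -0.1955  0.1106] F [0.19 0.76 0.09] op 87.9
```

View pics/v1.png

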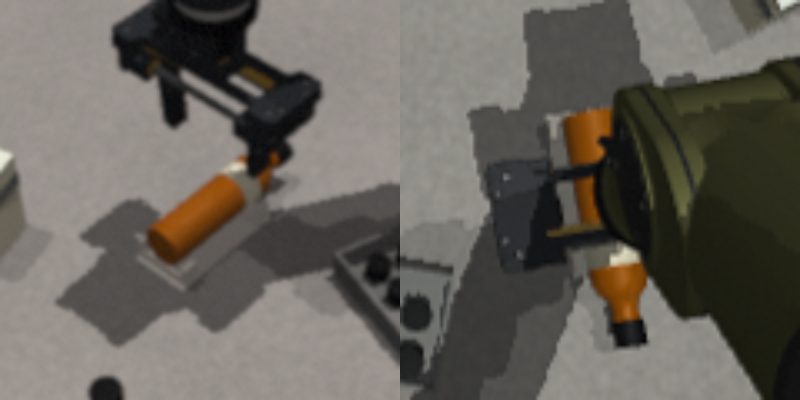

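Gripper straddles the bottle's body (left picture, fingers either side at about (170,110) and (260,150)). I'll descend and then close.

Call:
servo_tool(
  deltas=[
    {"dx":0,"dy":-0.05,"dz":0.4,"ax":0,"ay":0,"az":0,"hand":88},
    {"dx":0,"dy":-0.05,"dz":0.8,"ax":0,"ay":0,"az":0,"hand":88},
    {"dx":0,"dy":-0.05,"dz":1.05,"ax":0,"ay":0,"az":0,"hand":88},
    {"dx":0,"dy":-0.05,"dz":1.14,"ax":0,"ay":0,"az":0,"hand":75},
    {"dx":0,"dy":-0.05,"dz":1.14,"ax":0,"ay":0,"az":0,"hand":60},
    {"dx":0,"dy":-0.05,"dz":1.14,"ax":0,"ay":0,"az":0,"hand":50},
    {"dx":0,"dy":-0.05,"dz":1.14,"ax":0,"ay":0,"az":0,"hand":46},
    {"dx":0,"dy":-0.05,"dz":1.14,"ax":0,"ay":0,"az":0,"hand":40},
    {"dx":0,"dy":-0.05,"dz":1.14,"ax":0,"ay":0,"az":0,"hand":40},
  ],
  newtons=12,
)

```text
clock: 3.58
tool_pos: [0.4707, -0.1995, 0.0418]
eef_rot: [-0.084, 0.996, 0.0, 0.0]
contact_force: [0.4, -0.7, -0.6]
opening: 0.458
```

```bash
python3 go.py .4711 -.1985 .042 99.8
```

```text
d [-0.009  0.015 -0.003] a [-0.     0.002 -0.024] t 3.58 pos [ 0.4707 -0.1995  0.0418] F [ 0.41 -0.69 -0.61] op 40.3
```

Call:
servo_tool(
  deltas=[
    {"dx":0,"dy":0,"dz":0,"ax":0,"ay":0,"az":0,"hand":36},
    {"dx":0,"dy":0,"dz":0,"ax":0,"ay":0,"az":0,"hand":36},
  ],
)

```text
clock: 3.82
tool_pos: [0.4707, -0.1995, 0.0417]
eef_rot: [-0.084, 0.996, 0.0, 0.0]
contact_force: [0.4, -0.0, 0.2]
opening: 0.407
```

Run:
```python
from h import *
for n in('scene','top'): snap(n,n+'2')
a=cv2.imread('pics/scene2.png')[90:240,180:330]; b=cv2.imread('pics/top2.png')[170:290,250:370]
cv2.imwrite('pics/v2.png',np.hstack([cv2.resize(a,(400,400)),cv2.resize(b,(400,400))]))
```

```text
(no output)
```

View pics/v2.png

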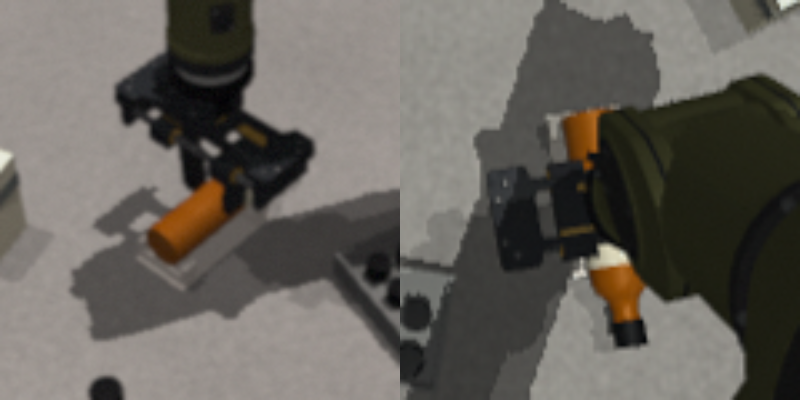

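Call:
servo_tool(
  deltas=[
    {"dx":0,"dy":0,"dz":0,"ax":0,"ay":0,"az":0,"hand":20},
    {"dx":0,"dy":0,"dz":0,"ax":0,"ay":0,"az":0,"hand":20},
  ],
)

```text
clock: 4.18
tool_pos: [0.4707, -0.1995, 0.0417]
eef_rot: [-0.084, 0.996, -0.0, 0.0]
contact_force: [-0.1, -0.4, -0.5]
opening: 0.407
```

Run:
```python
from h import *
for n in('scene','top'): snap(n,n+'3')
a=cv2.imread('pics/scene3.png')[120:220,200:300]
cv2.imwrite('pics/v3.png',cv2.resize(a,(600,600),interpolation=cv2.INTER_CUBIC))
s=r.get_state();print(s['opening']*88.1,s['contact_force'],s['moment'],s['clock'])
```

```text
35.70429293354326 [ 0.1297664   0.62961474 -0.72973224] [-0.05895757 -0.05809373 -0.03315648] 4.275
```

View pics/v3.png

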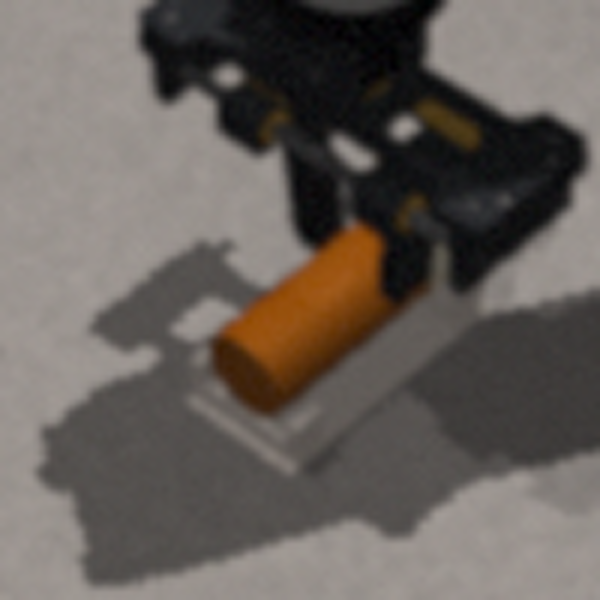

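The fingers stopped at a 35.7 reading on the 44 mm bottle, so the readout is probably nonlinear. I'll do a careful trial lift.

Call:
servo_tool(
  deltas=[
    {"dx":0,"dy":0,"dz":-0.1,"ax":0,"ay":0,"az":0,"hand":20},
    {"dx":0,"dy":0,"dz":-0.3,"ax":0,"ay":0,"az":0,"hand":20},
    {"dx":0,"dy":0,"dz":-0.6,"ax":0,"ay":0,"az":0,"hand":20},
    {"dx":0,"dy":0,"dz":-0.9,"ax":0,"ay":0,"az":0,"hand":20},
    {"dx":0,"dy":0,"dz":-1,"ax":0,"ay":0,"az":0,"hand":20},
    {"dx":0,"dy":0,"dz":-1,"ax":0,"ay":0,"az":0,"hand":20},
  ],
  newtons=14,
)

```text
clock: 5.03
tool_pos: [0.4707, -0.1996, 0.1021]
eef_rot: [-0.084, 0.996, -0.0, 0.0]
contact_force: [-0.2, 0.1, -2.4]
opening: 0.4
```

Run:
```python
from h import *
for n in('scene','top'): snap(n,n+'4')
a=cv2.imread('pics/scene4.png')[90:220,190:320]
b=cv2.imread('pics/top4.png')[170:290,250:370]
cv2.imwrite('pics/v4.png',np.hstack([cv2.resize(a,(400,400),interpolation=cv2.INTER_CUBIC),cv2.resize(b,(400,400))]))
s=r.get_state();print(s['opening']*88.1,s['contact_force'],s['moment'],s['clock'],s['tool_pos'])
```

```text
35.68560203621609 [-0.24774866  0.5812849  -2.86085696] [0.04187557 0.0271637  0.05434762] 5.125 [ 0.47030426 -0.1993693   0.10135464]
```

View pics/v4.png

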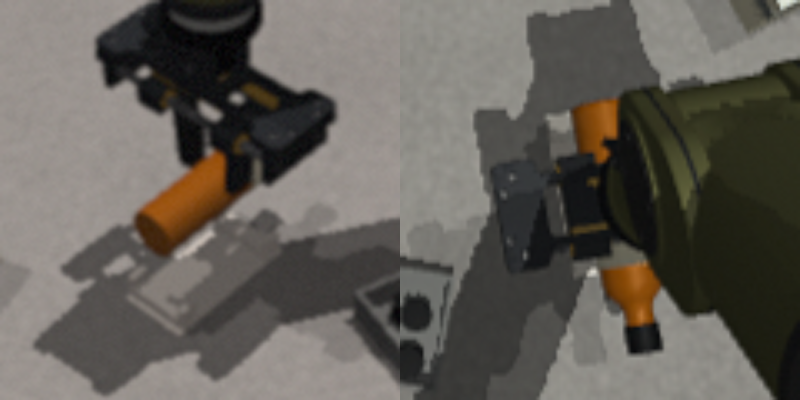

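```bash
python3 go.py .4653 .174 .13 87.2
```

```text
d [-0.962  6.149 -0.476] a [ 0.003 -0.007  2.077] t 5.12 pos [ 0.4703 -0.1994  0.1014] F [-0.25  0.58 -2.86] op 35.7
```

Call:
servo_tool(
  deltas=[
    {"dx":0,"dy":0.2,"dz":-0.3,"ax":0,"ay":0,"az":0,"hand":20},
    {"dx":-0.1,"dy":0.7,"dz":-0.6,"ax":0,"ay":0,"az":0.2,"hand":20},
    {"dx":-0.2,"dy":1.4,"dz":-0.6,"ax":0,"ay":0,"az":0.5,"hand":20},
    {"dx":-0.3,"dy":2.2,"dz":-0.6,"ax":0,"ay":0,"az":0.8,"hand":20},
    {"dx":-0.5,"dy":3.0,"dz":-0.6,"ax":0,"ay":0,"az":1.1,"hand":20},
    {"dx":-0.6,"dy":3.8,"dz":-0.6,"ax":0,"ay":0,"az":1.4,"hand":20},
    {"dx":-0.7,"dy":4.6,"dz":-0.6,"ax":0,"ay":0,"az":1.7,"hand":20},
    {"dx":-0.85,"dy":5.3,"dz":-0.6,"ax":0,"ay":0,"az":1.9,"hand":20},
    {"dx":-0.93,"dy":5.8,"dz":-0.55,"ax":0,"ay":0,"az":2.05,"hand":20},
    {"dx":-0.96,"dy":6.1,"dz":-0.48,"ax":0,"ay":0,"az":2.08,"hand":20},
  ],
)

```text
clock: 6.38
tool_pos: [0.4652, 0.1745, 0.1313]
eef_rot: [0.023, 1.0, 0.001, 0.0]
contact_force: [0.1, -0.6, -2.8]
opening: 0.393
```

Call:
servo_tool(
  deltas=[
    {"dx":0,"dy":0,"dz":0,"ax":0,"ay":0,"az":0,"hand":20},
    {"dx":0,"dy":0,"dz":0,"ax":0,"ay":0,"az":0,"hand":20},
  ],
)

```text
clock: 6.62
tool_pos: [0.4659, 0.1703, 0.1311]
eef_rot: [0.025, 1.0, -0.0, 0.0]
contact_force: [0.5, -0.9, 0.2]
opening: 0.226
```

```bash
python3 go.py .4653 .174 .0608 87.2
python3 - <<'E'
from h import *
for n in('scene','top'): p,d=snap(n,n+'5');np.save(f'pics/{n}5_P.npy',world(n,d))
a=cv2.imread('pics/scene5.png')[220:350,300:430]
b=cv2.imread('pics/top5.png')[140:270,90:220]
cv2.imwrite('pics/v5.png',np.hstack([cv2.resize(a,(400,400),interpolation=cv2.INTER_CUBIC),cv2.resize(b,(400,400),interpolation=cv2.INTER_CUBIC)]))
E
```

```text
d [0.013 0.061 1.171] a [-0.004  0.002 -0.007] t 6.62 pos [0.4659 0.1703 0.1311] F [ 0.48 -0.93  0.16] op 19.9
```

View pics/v5.png

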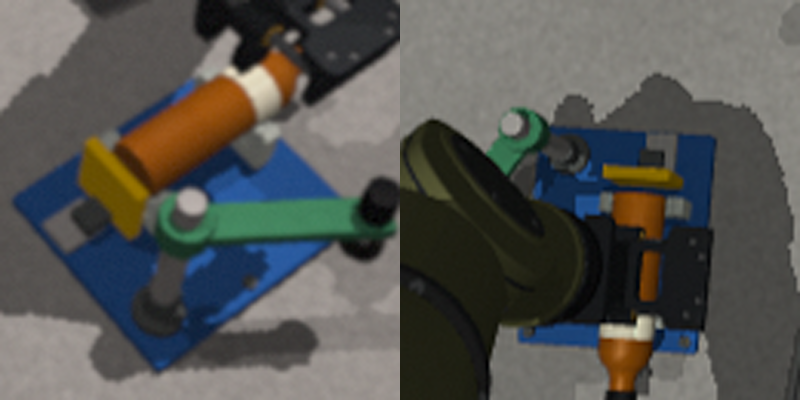

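The bottle slipped out of the grip: the opening fell to 20 mm and the weight reading vanished. It looks as if it dropped onto the cradle, so I'll measure how it lies.

```bash
cat > fb.py <<'E'
from h import *
from scipy.optimize import least_squares
np.set_printoptions(precision=4,suppress=True)
import sys
tag=sys.argv[1]; box=eval(sys.argv[2]) if len(sys.argv)>2 else {'top':(100,140,215,275),'scene':(300,215,440,345)}
O=np.array([.4933,.1726]); ex=np.array([.9988,-.0489]); ey=np.array([.0489,.9988])
bias={'top':np.array([.002,.0007,0]),'scene':np.array([-.002,-.0007,0])}
for n,(u0,v0,u1,v1) in box.items():
    p=cv2.cvtColor(cv2.imread(f'pics/{n}{tag}.png'),cv2.COLOR_BGR2HSV); P=np.load(f'pics/{n}{tag}_P.npy')+bias[n]
    H,S,V=[p[...,i].astype(int) for i in range(3)]
    b=np.zeros(H.shape,bool); b[v0:v1,u0:u1]=1
    m=b&(H>4)&(H<18)&(S>150)&(V>60)
    Q=P[m]; Q=Q[np.isfinite(Q).all(1)]
    C=np.c_[(Q[:,:2]-O)@ex,(Q[:,:2]-O)@ey,Q[:,2]]
    print(n,len(C),'cradle min',C.min(0),'max',C.max(0))
    B=C[(C[:,0]>-.05)]
    def f(x):
        y0,z0,a,bb=x; d=np.array([1,a,bb]);d/=np.linalg.norm(d)
        rel=B-[0,y0,z0]; return np.linalg.norm(np.cross(rel,d),axis=1)-.022
    s=least_squares(f,[0,.055,0,0],loss='soft_l1',f_scale=.002)
    print('  y0,z0 at x=0:',s.x[:2],'slope y,z deg',np.degrees(s.x[2:]),'rms',np.sqrt(np.mean(s.fun**2)), 'xpct',np.percentile(C[:,0],[1,99]))
E
python3 fb.py 5
```

```text
top 480 cradle min [-0.11   -0.059   0.0089] max [0.056  0.0191 0.2346]
  y0,z0 at x=0: [0.0021 0.0548] slope y,z deg [-0.6075 -1.3811] rms 0.010370298175435546 xpct [-0.1093  0.0471]
scene 952 cradle min [-0.1152 -0.0193  0.0533] max [0.047  0.0215 0.1508]
  y0,z0 at x=0: [-0.001   0.0543] slope y,z deg [ 0.5794 -0.5883] rms 0.0060662772304653015 xpct [-0.0962  0.046 ]
```

Run:
```python
from h import *
np.set_printoptions(precision=4,suppress=True)
d=np.load('pics/scene3.npy'); P=world('scene',d)+[-.002,-.0007,0]
# jaw frame about tool pos
s=np.array([.4707,-.1995,.0417]); j=np.radians(99.8); Y=np.array([np.cos(j),np.sin(j)]); X=np.array([Y[1],-Y[0]])
im=cv2.imread('pics/scene3.png').max(2)
x=(P[...,:2]-s[:2])@X; y=(P[...,:2]-s[:2])@Y; z=P[...,2]
m=(im<75)&(abs(x)<.02)&(abs(y)<.08)&(z>.0)&(z<.12)
for z0 in np.arange(0.0,.12,.006):
    k=m&(z>=z0)&(z<z0+.006)
    if k.sum(): print(round(z0,3),k.sum(),'y',np.percentile(y[k],[2,25,50,75,98]),'x',np.percentile(x[k],[2,98]))
d=np.load('pics/scene4.npy'); P=world('scene',d)+[-.002,-.0007,0]
s=np.array([.4707,-.1995,.1015]);p=cv2.cvtColor(cv2.imread('pics/scene4.png'),cv2.COLOR_BGR2HSV)
m=(p[...,0]>4)&(p[...,0]<18)&(p[...,1]>150)
x=(P[...,:2]-s[:2])@X; y=(P[...,:2]-s[:2])@Y; z=P[...,2]
k=m&(abs(y)<.04)&(x>.02)&(x<.09)
for a in (.03,.04,.05,.06,.07): 
    q=k&(abs(x-a)<.005); print(a,q.sum(),'ztop',np.percentile(z[q],98),'y',np.percentile(y[q],[2,98]))
```

```text
0.0 70 y [0.0328 0.0443 0.0583 0.0681 0.0789] x [-0.0184  0.0171]
0.024 1 y [0.0201 0.0201 0.0201 0.0201 0.0201] x [-0.0197 -0.0197]
0.03 10 y [0.02   0.021  0.0215 0.0218 0.0222] x [-0.0136  0.015 ]
0.036 8 y [0.0201 0.0206 0.022  0.0227 0.0232] x [-0.0145  0.0189]
0.042 2 y [-0.0191 -0.0096  0.0007  0.011   0.0205] x [0.0015 0.0083]
0.048 16 y [-0.0245 -0.0191  0.0009  0.0281  0.032 ] x [-0.0061  0.0111]
0.054 27 y [-0.0266 -0.0188  0.0203  0.0305  0.0337] x [-0.01    0.0113]
0.06 33 y [-0.0281 -0.0191  0.0193  0.032   0.0329] x [-0.0103  0.0106]
0.066 27 y [-0.0285 -0.0193 -0.0168  0.0283  0.033 ] x [-0.0094  0.0114]
0.072 32 y [-0.0292 -0.0201 -0.0168  0.0327  0.0352] x [-0.008   0.0112]
0.078 27 y [-0.031  -0.0248 -0.0174  0.0328  0.0342] x [-0.0027  0.012 ]
0.084 15 y [-0.0294 -0.0201 -0.0178  0.0339  0.0352] x [0.0014 0.0109]
0.09 21 y [-0.0309 -0.0253 -0.0222 -0.0176  0.0361] x [-0.0063  0.0108]
0.096 7 y [-0.0332 -0.03   -0.0269 -0.0259 -0.025 ] x [-0.0104  0.0106]
0.102 7 y [-0.0323 -0.0256 -0.0248 -0.0241 -0.0235] x [-0.0051  0.0097]
0.108 4 y [-0.0254 -0.0248 -0.0246 -0.0244 -0.0243] x [0.0002 0.0051]
0.114 10 y [-0.0794 -0.078  -0.052  -0.025  -0.0243] x [-0.0132  0.01  ]
0.03 62 ztop 0.1795219007142895 y [-0.0104  0.0342]
0.04 56 ztop 0.12127281700627429 y [-0.0115  0.022 ]
0.05 58 ztop 0.11822653907767018 y [-0.0119  0.0219]
0.06 58 ztop 0.11894399310566917 y [-0.0103  0.0215]
0.07 121 ztop 0.11812001479580489 y [-0.0128  0.0214]
```

```bash
cat > tip.py <<'E'
from h import *
np.set_printoptions(precision=4,suppress=True)
def tip(tag,s,jaw,n='scene'):
    b={'top':[.002,.0007,0],'scene':[-.002,-.0007,0]}[n]
    d=np.load(f'pics/{n}{tag}.npy'); P=world(n,d)+b
    s=np.array(s); j=np.radians(jaw); Y=np.array([np.cos(j),np.sin(j)]); X=np.array([Y[1],-Y[0]])
    im=cv2.imread(f'pics/{n}{tag}.png').max(2)
    x=(P[...,:2]-s[:2])@X; y=(P[...,:2]-s[:2])@Y; z=P[...,2]-s[2]
    m=(im<75)&(abs(x)<.025)&(abs(y)<.08)&(z<.06)&(P[...,2]>.02)
    print(tag,n)
    for z0 in np.arange(-.04,.06,.006):
        k=m&(z>=z0)&(z<z0+.006)
        if k.sum()>2: print(round(z0,3),k.sum(),'y',np.percentile(y[k],[2,25,50,75,98]),'x',np.percentile(x[k],[2,98]))
E
python3 - <<'E'
from tip import *
tip('1',[ .4702,-.1955,.1106],99.8)
tip('4',[ .4705,-.1995,.1015],99.8)
tip('5',[ .4659,.1703,.1311],87.2)
E
```

```text
1 scene
0.002 3 y [-0.0548 -0.0519 -0.0488 -0.0476 -0.0465] x [-0.0033  0.0081]
0.008 17 y [-0.052  -0.0454 -0.0426  0.0521  0.0579] x [-0.009   0.0107]
0.014 35 y [-0.0543 -0.0453 -0.0432  0.0574  0.0598] x [-0.0072  0.0118]
0.02 27 y [-0.0534 -0.0458  0.0492  0.0575  0.0595] x [-0.0059  0.0129]
0.026 38 y [-0.0552 -0.0464 -0.043   0.0566  0.0606] x [-0.0087  0.0114]
0.032 25 y [-0.0552 -0.0477 -0.0451  0.0517  0.0608] x [-0.0052  0.0115]
0.038 18 y [-0.0572 -0.0488 -0.0453  0.0495  0.0596] x [-0.0039  0.0115]
0.044 17 y [-0.0573 -0.0508 -0.0466 -0.0449  0.0552] x [-0.0014  0.0118]
0.05 16 y [-0.0585 -0.0531 -0.0506 -0.048  -0.0437] x [0.0041 0.0122]
0.056 6 y [-0.0597 -0.0574 -0.0535 -0.0527 -0.0519] x [-0.0039  0.0114]
4 scene
-0.01 10 y [0.0205 0.0209 0.021  0.0217 0.0223] x [-0.0169  0.0223]
-0.004 8 y [0.0218 0.0222 0.0224 0.0225 0.0234] x [-0.0178  0.0153]
0.002 4 y [-0.0225  0.0073  0.0199  0.0228  0.0261] x [0.0079 0.0096]
0.008 22 y [-0.0279 -0.019   0.0185  0.0299  0.0316] x [-0.0064  0.0118]
0.014 29 y [-0.0279 -0.0189 -0.0168  0.0309  0.0329] x [-0.0063  0.0111]
0.02 32 
[... 527 characters left out ...]
.0145 -0.0116 -0.0105  0.009 ] x [0.0062 0.0095]
0.008 25 y [-0.0221 -0.0167 -0.0107  0.01    0.0175] x [-0.002   0.0104]
0.014 33 y [-0.0211 -0.0142 -0.0105  0.0132  0.0234] x [-0.0081  0.0109]
0.02 35 y [-0.0229 -0.018  -0.0105  0.0204  0.025 ] x [-0.0063  0.0112]
0.026 45 y [-0.024  -0.0121 -0.0101  0.0223  0.0255] x [-0.0068  0.0117]
0.032 31 y [-0.0249 -0.0166 -0.0116  0.0159  0.0257] x [-0.0047  0.0106]
0.038 19 y [-0.027  -0.0213 -0.0173 -0.0129 -0.0104] x [0.001  0.0109]
0.044 18 y [-0.0245 -0.0187 -0.0154 -0.0109 -0.0097] x [-0.0075  0.0102]
0.05 24 y [-0.026  -0.0212 -0.0173 -0.0136 -0.0111] x [-0.0091  0.0108]
0.056 6 y [-0.0236 -0.0205 -0.0177 -0.0176 -0.0172] x [-0.0076  0.0107]
```

The cloud shows the fingertips at tool z + 5 mm, not 25 mm ahead of it. I therefore gripped 13 mm above the bottle's axis, and that is why it slid out. It now lies in the V: axis z is 0.0545, its base is at cradle x of about 47 mm, and it is clear of the stop. Next I open, go down to the true grasp height (tool z 0.031) and slide it.

Call:
servo_tool(
  deltas=[
    {"dx":0.01,"dy":0.06,"dz":0,"ax":0,"ay":0,"az":0,"hand":88},
    {"dx":0.01,"dy":0.06,"dz":0,"ax":0,"ay":0,"az":0,"hand":88},
    {"dx":0.01,"dy":0.06,"dz":0,"ax":0,"ay":0,"az":0,"hand":88},
    {"dx":0.01,"dy":0.06,"dz":0,"ax":0,"ay":0,"az":0,"hand":88},
    {"dx":0.01,"dy":0.06,"dz":0.3,"ax":0,"ay":0,"az":0,"hand":88},
    {"dx":0.01,"dy":0.06,"dz":0.5,"ax":0,"ay":0,"az":0,"hand":88},
  ],
  newtons=5,
)

```text
clock: 7.48
tool_pos: [0.4655, 0.1745, 0.0999]
eef_rot: [0.025, 1.0, -0.0, -0.0]
contact_force: [-0.6, 0.8, 0.4]
opening: 0.888
```

```bash
python3 go.py .4653 .174 .031 87.2;  python3 - <<'E'
from h import *
for n in('scene',): p,d=snap(n,n+'6');np.save(f'pics/{n}6_P.npy',world(n,d))
a=cv2.imread('pics/scene6.png')[220:350,300:430]
cv2.imwrite('pics/v6.png',cv2.resize(a,(500,500),interpolation=cv2.INTER_CUBIC))
from tip import tip
s=r.get_state(); tip('6',s['tool_pos'],87.2)
E
```

```text
d [ 0.002 -0.009  1.149] a [-0.002 -0.003 -0.004] t 7.47 pos [0.4655 0.1745 0.0999] F [-0.64  0.78  0.36] op 78.3
6 scene
-0.04 3 y [0.0195 0.0197 0.02   0.0205 0.021 ] x [0.0056 0.0157]
0.008 25 y [-0.0479 -0.0416 -0.0387  0.0401  0.0471] x [-0.005   0.0113]
0.014 33 y [-0.0511 -0.0437 -0.039   0.0443  0.0526] x [-0.0062  0.0114]
0.02 35 y [-0.0524 -0.0418 -0.0387  0.0471  0.0538] x [-0.0066  0.0113]
0.026 40 y [-0.0535 -0.0419 -0.0393  0.0464  0.0538] x [-0.0073  0.0115]
0.032 24 y [-0.0519 -0.046  -0.0408 -0.0187  0.0544] x [-0.0039  0.0111]
0.038 15 y [-0.053  -0.0485 -0.0413 -0.0404  0.0263] x [0.0009 0.0123]
0.044 17 y [-0.0552 -0.0506 -0.0439 -0.0406 -0.0384] x [-0.0076  0.0109]
0.05 29 y [-0.0538 -0.0472 -0.0453 -0.0419 -0.0382] x [-0.0089  0.0114]
0.056 4 y [-0.0522 -0.0487 -0.047  -0.0464 -0.0458] x [-0.0036  0.0113]
```

View pics/v6.png

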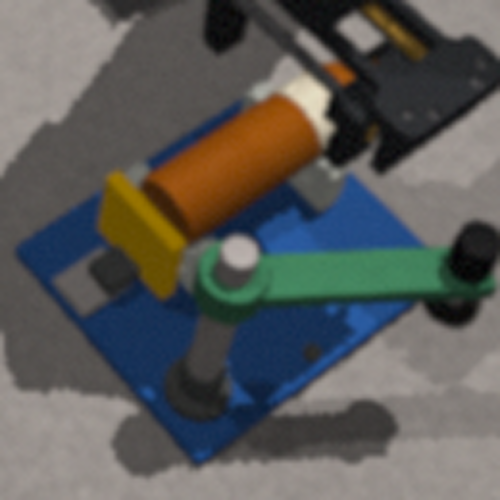

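Call:
servo_tool(
  deltas=[
    {"dx":0,"dy":0,"dz":0.4,"ax":0,"ay":0,"az":0,"hand":88},
    {"dx":0,"dy":0,"dz":0.8,"ax":0,"ay":0,"az":0,"hand":80},
    {"dx":0,"dy":0,"dz":1.1,"ax":0,"ay":0,"az":0,"hand":70},
    {"dx":0,"dy":0,"dz":1.15,"ax":0,"ay":0,"az":0,"hand":58},
    {"dx":0,"dy":0,"dz":1.15,"ax":0,"ay":0,"az":0,"hand":50},
    {"dx":0,"dy":0,"dz":1.15,"ax":0,"ay":0,"az":0,"hand":48},
  ],
)

```text
clock: 8.28
tool_pos: [0.4661, 0.1749, 0.0322]
eef_rot: [0.025, 1.0, 0.0, 0.001]
contact_force: [-0.4, 0.2, -0.1]
opening: 0.543
```

Call:
servo_tool(
  deltas=[
    {"dx":0,"dy":0,"dz":0,"ax":0,"ay":0,"az":0,"hand":44},
    {"dx":0,"dy":0,"dz":0,"ax":0,"ay":0,"az":0,"hand":38},
    {"dx":0,"dy":0,"dz":0,"ax":0,"ay":0,"az":0,"hand":36},
    {"dx":0,"dy":0,"dz":0,"ax":0,"ay":0,"az":0,"hand":36},
  ],
)

```text
clock: 8.78
tool_pos: [0.4659, 0.1731, 0.032]
eef_rot: [0.025, 1.0, -0.001, 0.0]
contact_force: [1.4, -6.1, 6.9]
opening: 0.496
```

```bash
python3 go.py .4653 .174 .031 87.2
```

```text
d [0.011 0.014 0.017] a [-0.018  0.005 -0.018] t 8.78 pos [0.4659 0.1731 0.032 ] F [ 1.39 -6.11  6.86] op 43.7
```

Call:
servo_tool(
  deltas=[
    {"dx":0,"dy":-0.02,"dz":0,"ax":0,"ay":0,"az":0,"hand":36},
    {"dx":0,"dy":-0.03,"dz":-0.01,"ax":0,"ay":0,"az":0,"hand":36},
    {"dx":0,"dy":-0.03,"dz":-0.01,"ax":0,"ay":0,"az":0,"hand":36},
  ],
)

```text
clock: 9.15
tool_pos: [0.4657, 0.1732, 0.0321]
eef_rot: [0.025, 1.0, 0.0, 0.0]
contact_force: [-0.0, -1.8, 2.0]
opening: 0.495
```

Call:
servo_tool(
  deltas=[
    {"dx":-0.02,"dy":-0.01,"dz":0,"ax":0,"ay":0,"az":0,"hand":36},
    {"dx":-0.04,"dy":-0.01,"dz":0,"ax":0,"ay":0,"az":0,"hand":36},
    {"dx":-0.06,"dy":-0.01,"dz":0,"ax":0,"ay":0,"az":0,"hand":36},
    {"dx":-0.08,"dy":-0.01,"dz":0,"ax":0,"ay":0,"az":0,"hand":36},
    {"dx":-0.1,"dy":-0.01,"dz":0,"ax":0,"ay":0,"az":0,"hand":36},
    {"dx":-0.1,"dy":-0.01,"dz":0,"ax":0,"ay":0,"az":0,"hand":36},
  ],
)

```text
clock: 9.9
tool_pos: [0.4686, 0.1728, 0.0319]
eef_rot: [0.023, 1.0, 0.0, -0.002]
contact_force: [-7.4, 0.7, 4.3]
opening: 0.497
```

```bash
python3 - <<'E'
from h import *
for n in('scene','top'): p,d=snap(n,n+'7');np.save(f'pics/{n}7_P.npy',world(n,d))
a=cv2.imread('pics/scene7.png')[230:330,300:400]
b=cv2.imread('pics/top7.png')[140:270,90:220]
cv2.imwrite('pics/v7.png',np.hstack([cv2.resize(a,(400,400),interpolation=cv2.INTER_CUBIC),cv2.resize(b,(400,400),interpolation=cv2.INTER_CUBIC)]))
E
python3 fb.py 7
```

```text
top 398 cradle min [-0.1076 -0.0386  0.0122] max [0.0566 0.0194 0.1792]
  y0,z0 at x=0: [0.0018 0.0553] slope y,z deg [-0.4431 -2.2852] rms 0.007988048934939304 xpct [-0.107   0.0494]
scene 728 cradle min [-0.1127 -0.042   0.0112] max [0.0494 0.0303 0.1447]
  y0,z0 at x=0: [-0.0013  0.0543] slope y,z deg [ 0.3271 -1.1476] rms 0.009910280987595724 xpct [-0.1111  0.0487]
```

View pics/v7.png

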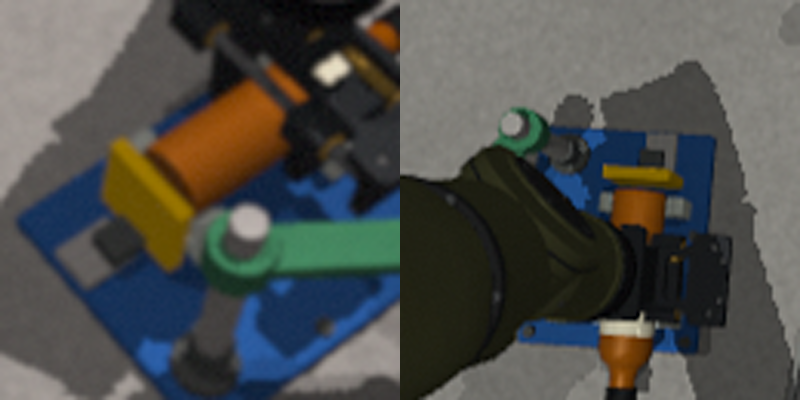

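Run:
```python
from h import *
np.set_printoptions(precision=3,suppress=True)
P=np.load('pics/top7_P.npy')
for u,v in [(115,198),(119,193),(122,190),(130,197),(140,205),(150,210),(158,214),(162,216),(165,222)]: print(u,v,P[v,u])
from tip import tip
s=r.get_state(); print(s['clock'],s['contact_force'],s['moment'],s['tool_pos'])
tip('7',s['tool_pos'],87.2)
```

```text
115 198 [0.501 0.157 0.439]
119 193 [0.51  0.154 0.433]
122 190 [0.52  0.163 0.396]
130 197 [0.509 0.15  0.394]
140 205 [0.499 0.14  0.372]
150 210 [0.503 0.16  0.243]
158 214 [0.496 0.147 0.227]
162 216 [0.495 0.146 0.198]
165 222 [0.482 0.139 0.199]
10.0 [-5.7286  1.4285  4.6902] [0.3305 1.283  0.0443] [0.4685 0.1728 0.0319]
7 scene
-0.01 3 y [0.0291 0.03   0.0309 0.0321 0.0331] x [-0.0246 -0.0227]
0.008 11 y [-0.0338 -0.0293  0.0243  0.0294  0.0353] x [0.0012 0.0115]
0.014 26 y [-0.0347 -0.0295  0.0221  0.0313  0.0366] x [-0.0236  0.0182]
0.02 30 y [-0.0337 -0.0268  0.0225  0.0325  0.037 ] x [-0.015   0.0225]
0.026 26 y [-0.0345 -0.0239 -0.001   0.0246  0.0355] x [-0.0013  0.0231]
0.032 16 y [-0.0359 -0.0322 -0.0283 -0.0241 -0.0236] x [0.002  0.0115]
0.038 11 y [-0.0369 -0.0327 -0.0296 -0.0262  0.0031] x [0.0029 0.0112]
0.044 19 y [-0.0386 -0.0308 -0.0282 -0.0237 -0.0214] x [-0.0085  0.0103]
0.05 12 y [-0.0358 -0.031  -0.0289 -0.0248 -0.0221] x [-0.0071  0.0112]
```

Arm and wrist links are clear of the strap (nearest points above z 0.2), so this is V friction raised by my about 4.7 N of downward bias. I'll relieve that and go on.

Call:
servo_tool(
  deltas=[
    {"dx":0,"dy":-0.005,"dz":-0.03,"ax":0,"ay":0,"az":0,"hand":36},
    {"dx":-0.02,"dy":-0.01,"dz":-0.04,"ax":0,"ay":0,"az":0,"hand":36},
    {"dx":-0.03,"dy":-0.01,"dz":-0.04,"ax":0,"ay":0,"az":0,"hand":36},
    {"dx":-0.03,"dy":-0.01,"dz":-0.04,"ax":0,"ay":0,"az":0,"hand":36},
  ],
)

```text
clock: 10.5
tool_pos: [0.4736, 0.1712, 0.0344]
eef_rot: [0.025, 1.0, 0.0, 0.0]
contact_force: [-0.6, 0.2, -1.7]
opening: 0.497
```

```bash
python3 go.py .4653 .174 .031 87.2
```

```text
d [0.141 0.039 0.057] a [ 0.002  0.004 -0.007] t 10.5 pos [0.4736 0.1712 0.0344] F [-0.6   0.21 -1.74] op 43.8
```

Call:
servo_tool(
  deltas=[
    {"dx":-0.015,"dy":0,"dz":0.01,"ax":0,"ay":0,"az":0,"hand":36},
    {"dx":-0.03,"dy":0,"dz":0.01,"ax":0,"ay":0,"az":0,"hand":36},
    {"dx":-0.03,"dy":0,"dz":0.01,"ax":0,"ay":0,"az":0,"hand":36},
  ],
)

```text
clock: 10.88
tool_pos: [0.4752, 0.1712, 0.0339]
eef_rot: [0.025, 1.0, 0.0, 0.0]
contact_force: [-0.1, -0.1, -2.8]
opening: 0.495
```

Call:
servo_tool(
  deltas=[
    {"dx":-0.015,"dy":0,"dz":0,"ax":0,"ay":0,"az":0,"hand":36},
    {"dx":-0.015,"dy":0,"dz":0,"ax":0,"ay":0,"az":0,"hand":36},
  ],
)

```text
clock: 11.12
tool_pos: [0.4761, 0.1712, 0.0339]
eef_rot: [0.025, 1.0, 0.0, 0.0]
contact_force: [-0.2, -1.0, -2.4]
opening: 0.496
```

```bash
python3 - <<'E'
from h import *
for n in('scene','top'): p,d=snap(n,n+'8');np.save(f'pics/{n}8_P.npy',world(n,d))
a=cv2.imread('pics/scene8.png')[230:330,300:400]
b=cv2.imread('pics/top8.png')[170:235,130:195]
cv2.imwrite('pics/v8.png',np.hstack([cv2.resize(a,(400,400),interpolation=cv2.INTER_CUBIC),cv2.resize(b,(400,400),interpolation=cv2.INTER_CUBIC)]))
E
python3 fb.py 8
```

```text
top 403 cradle min [-0.1001 -0.0263  0.0456] max [0.0588 0.0183 0.1194]
  y0,z0 at x=0: [-0.0001  0.0578] slope y,z deg [ 0.5141 -2.6505] rms 0.003510777553963812 xpct [-0.0994  0.057 ]
scene 669 cradle min [-0.1066 -0.032   0.0429] max [0.0561 0.0365 0.1465]
  y0,z0 at x=0: [-0.0027  0.0564] slope y,z deg [-0.0958 -0.4059] rms 0.011543146630244508 xpct [-0.1021  0.0546]
```

View pics/v8.png

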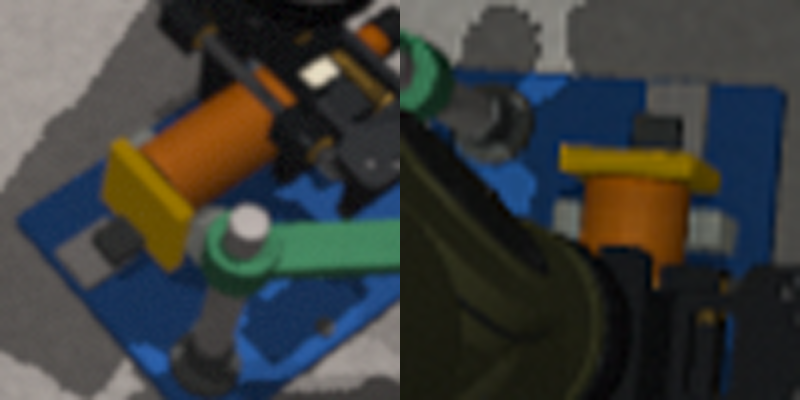

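Call:
servo_tool(
  deltas=[
    {"dx":0,"dy":0.01,"dz":0.01,"ax":0,"ay":0,"az":0,"hand":36},
    {"dx":0,"dy":0.01,"dz":0.02,"ax":0,"ay":0,"az":0,"hand":36},
    {"dx":0,"dy":0.01,"dz":0.02,"ax":0,"ay":0,"az":0,"hand":36},
  ],
)

```text
clock: 11.6
tool_pos: [0.476, 0.1719, 0.0327]
eef_rot: [0.025, 1.0, 0.0, 0.0]
contact_force: [0.7, 0.1, -3.1]
opening: 0.497
```

Call:
servo_tool(
  deltas=[
    {"dx":0,"dy":0.01,"dz":0.01,"ax":0,"ay":0,"az":0,"hand":36},
    {"dx":0,"dy":0.01,"dz":0.02,"ax":0,"ay":0,"az":0,"hand":36},
    {"dx":0,"dy":0.01,"dz":0.02,"ax":0,"ay":0,"az":0,"hand":36},
  ],
)

```text
clock: 11.98
tool_pos: [0.4761, 0.1725, 0.0319]
eef_rot: [0.024, 1.0, 0.0, 0.0]
contact_force: [-0.2, -0.9, 4.8]
opening: 0.502
```

Call:
servo_tool(
  deltas=[
    {"dx":-0.01,"dy":0,"dz":-0.01,"ax":0,"ay":0,"az":0,"hand":36},
    {"dx":-0.02,"dy":0,"dz":-0.012,"ax":0,"ay":0,"az":0,"hand":36},
    {"dx":-0.03,"dy":0,"dz":-0.012,"ax":0,"ay":0,"az":0,"hand":36},
  ],
)

```text
clock: 12.35
tool_pos: [0.4766, 0.1723, 0.032]
eef_rot: [0.024, 1.0, -0.0, -0.001]
contact_force: [-4.7, 1.4, 1.3]
opening: 0.495
```

```bash
python3 go.py .4653 .174 .031 87.2
```

```text
d [0.19  0.019 0.018] a [-0.004 -0.02   0.002] t 12.35 pos [0.4766 0.1723 0.032 ] F [-4.67  1.43  1.33] op 43.6
```

Call:
servo_tool(
  deltas=[
    {"dx":-0.01,"dy":0,"dz":-0.01,"ax":0,"ay":0,"az":0,"hand":36},
    {"dx":-0.02,"dy":0,"dz":-0.01,"ax":0,"ay":0,"az":0,"hand":36},
    {"dx":-0.02,"dy":0,"dz":-0.01,"ax":0,"ay":0,"az":0,"hand":36},
  ],
)

```text
clock: 12.72
tool_pos: [0.4766, 0.1722, 0.0323]
eef_rot: [0.024, 1.0, -0.0, -0.002]
contact_force: [-7.2, 1.8, -2.4]
opening: 0.499
```

```bash
python3 go.py .4653 .174 .031 87.2
```

```text
d [0.19  0.021 0.022] a [-0.01  -0.041  0.009] t 12.72 pos [0.4766 0.1722 0.0323] F [-7.18  1.75 -2.38] op 44.0
```

The stop is found: with almost no load on the V (Fz about −2.4 N, the bottle's weight), Fx rises to −7 N with no advance. I'll ease to a light push, reseat and release.

Call:
servo_tool(
  deltas=[
    {"dx":0.01,"dy":0,"dz":0.01,"ax":0,"ay":0,"az":0,"hand":36},
    {"dx":0.02,"dy":0,"dz":0.015,"ax":0,"ay":0,"az":0,"hand":36},
    {"dx":0.02,"dy":0,"dz":0.015,"ax":0,"ay":0,"az":0,"hand":36},
  ],
  newtons=4,
)

```text
clock: 13.1
tool_pos: [0.4768, 0.1723, 0.032]
eef_rot: [0.024, 1.0, -0.0, -0.001]
contact_force: [-5.1, 1.9, 3.8]
opening: 0.498
```

```bash
python3 go.py .4653 .174 .031 87.2
```

```text
d [0.192 0.018 0.017] a [-0.003 -0.015  0.003] t 13.1 pos [0.4768 0.1723 0.032 ] F [-5.08  1.86  3.81] op 43.9
```

Call:
servo_tool(
  deltas=[
    {"dx":0.005,"dy":0.01,"dz":-0.005,"ax":0,"ay":0,"az":0,"hand":36},
    {"dx":0.01,"dy":0.01,"dz":-0.005,"ax":0,"ay":0,"az":0,"hand":36},
    {"dx":0.01,"dy":0.01,"dz":-0.005,"ax":0,"ay":0,"az":0,"hand":36},
  ],
)

```text
clock: 13.48
tool_pos: [0.4768, 0.1724, 0.032]
eef_rot: [0.025, 1.0, -0.0, -0.0]
contact_force: [-4.3, -0.2, -0.8]
opening: 0.5
```

Call:
servo_tool(
  deltas=[
    {"dx":0,"dy":0,"dz":0,"ax":0,"ay":0,"az":0,"hand":46},
    {"dx":0,"dy":0,"dz":0,"ax":0,"ay":0,"az":0,"hand":52},
    {"dx":0,"dy":0,"dz":0,"ax":0,"ay":0,"az":0,"hand":64},
    {"dx":0,"dy":0,"dz":0,"ax":0,"ay":0,"az":0,"hand":72},
    {"dx":0,"dy":0,"dz":0,"ax":0,"ay":0,"az":0,"hand":72},
  ],
)

```text
clock: 14.1
tool_pos: [0.4774, 0.173, 0.0323]
eef_rot: [0.025, 1.0, 0.0, 0.0]
contact_force: [0.4, -0.4, 0.3]
opening: 0.813
```

```bash
python3 go.py .48 .174 .16 87.2;python3 - <<'E'
from h import *
for n in('scene','top'): p,d=snap(n,n+'9');np.save(f'pics/{n}9_P.npy',world(n,d))
a=cv2.imread('pics/scene9.png')[230:330,300:400]
b=cv2.imread('pics/top9.png')[170:235,130:195]
cv2.imwrite('pics/v9.png',np.hstack([cv2.resize(a,(400,400),interpolation=cv2.INTER_CUBIC),cv2.resize(b,(400,400),interpolation=cv2.INTER_CUBIC)]))
E
python3 fb.py 9
```

```text
d [-0.043  0.02  -2.129] a [ 0.002  0.003 -0.003] t 14.1 pos [0.4774 0.173  0.0323] F [ 0.41 -0.39  0.31] op 71.7
top 406 cradle min [-0.1002 -0.0207  0.0546] max [0.059  0.0206 0.0795]
  y0,z0 at x=0: [0.0015 0.0555] slope y,z deg [-0.0602 -1.6379] rms 0.0012040752537978234 xpct [-0.0996  0.0579]
scene 724 cradle min [-0.1054 -0.0419  0.0116] max [0.0562 0.0411 0.1464]
  y0,z0 at x=0: [-0.0013  0.0543] slope y,z deg [-0.291   0.3012] rms 0.011073622241884644 xpct [-0.103  0.054]
```

View pics/v9.png

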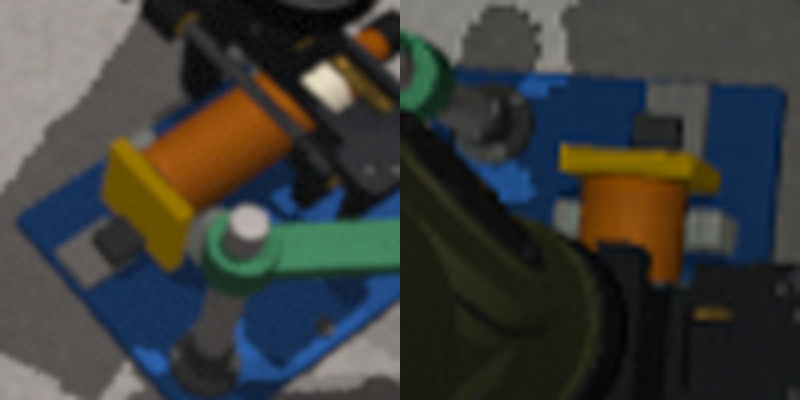

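Call:
servo_tool(
  deltas=[
    {"dx":0,"dy":0,"dz":-0.4,"ax":0,"ay":0,"az":0,"hand":72},
    {"dx":0,"dy":0,"dz":-1.1,"ax":0,"ay":0,"az":0,"hand":72},
    {"dx":0,"dy":0,"dz":-1.9,"ax":0,"ay":0,"az":0,"hand":66},
    {"dx":0,"dy":0,"dz":-2.6,"ax":0,"ay":0,"az":0,"hand":60},
    {"dx":-0.1,"dy":0.4,"dz":-2.8,"ax":0,"ay":0,"az":0,"hand":60},
    {"dx":-0.1,"dy":1.2,"dz":-2.8,"ax":0,"ay":0,"az":0,"hand":60},
    {"dx":-0.1,"dy":2.0,"dz":-2.8,"ax":0,"ay":0,"az":0,"hand":60},
    {"dx":-0.1,"dy":2.25,"dz":-2.8,"ax":0,"ay":0,"az":0,"hand":60},
    {"dx":-0.1,"dy":2.25,"dz":-2.8,"ax":0,"ay":0,"az":0,"hand":60},
  ],
)

```text
clock: 15.32
tool_pos: [0.4894, 0.3076, 0.1999]
eef_rot: [0.024, 1.0, -0.0, -0.0]
contact_force: [0.4, -0.2, 0.1]
opening: 0.682
```

```bash
python3 go.py .4895 .308 .142 87.2;python3 - <<'E'
from h import *
for n in('scene','top'): p,d=snap(n,n+'10');np.save(f'pics/{n}10_P.npy',world(n,d))
a=cv2.imread('pics/scene10.png')[200:350,290:470]
b=cv2.imread('pics/top10.png')[140:270,70:200]
cv2.imwrite('pics/v10.png',np.hstack([cv2.resize(a,(400,400),interpolation=cv2.INTER_CUBIC),cv2.resize(b,(400,400),interpolation=cv2.INTER_CUBIC)]))
E
python3 fb.py 10
```

```text
d [-0.001  0.007  0.966] a [-0.006 -0.005  0.011] t 15.32 pos [0.4894 0.3076 0.1999] F [ 0.37 -0.16  0.12] op 60.1
top 809 cradle min [-0.1002 -0.0208  0.056 ] max [0.0589 0.0203 0.0807]
  y0,z0 at x=0: [0.0015 0.0542] slope y,z deg [-0.0119 -0.0658] rms 0.0014236460668323127 xpct [-0.0976  0.057 ]
scene 946 cradle min [-0.1053 -0.0214  0.0568] max [0.0561 0.0214 0.0811]
  y0,z0 at x=0: [-0.0013  0.0543] slope y,z deg [-0.4925  0.0815] rms 0.001335357944190524 xpct [-0.1012  0.0536]
```

View pics/v10.png

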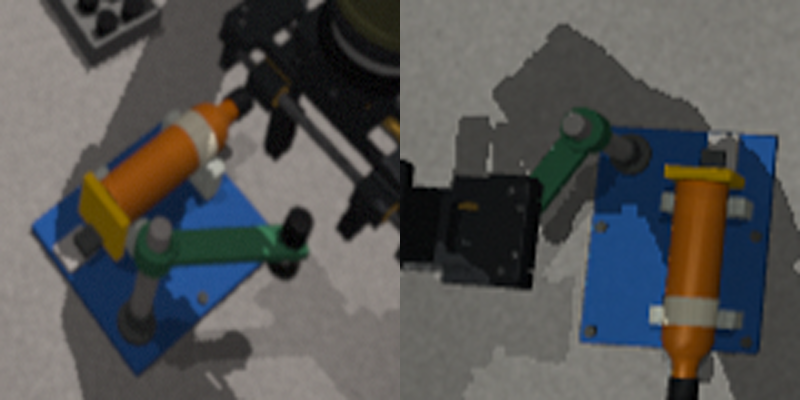

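Bottle sits level and straight against the stop in both views, and the fingers straddle the knob (left picture, knob at (297,220)). Descending and taking the knob gently.

Call:
servo_tool(
  deltas=[
    {"dx":0,"dy":0,"dz":0.4,"ax":0,"ay":0,"az":0,"hand":60},
    {"dx":0,"dy":0,"dz":0.8,"ax":0,"ay":0,"az":0,"hand":50},
    {"dx":0,"dy":0,"dz":0.95,"ax":0,"ay":0,"az":0,"hand":38},
    {"dx":0,"dy":0,"dz":0.95,"ax":0,"ay":0,"az":0,"hand":28},
    {"dx":0,"dy":0,"dz":0.95,"ax":0,"ay":0,"az":0,"hand":22},
    {"dx":0,"dy":0,"dz":0.95,"ax":0,"ay":0,"az":0,"hand":16},
    {"dx":0,"dy":0,"dz":0.95,"ax":0,"ay":0,"az":0,"hand":16},
  ],
  newtons=5,
)

```text
clock: 16.3
tool_pos: [0.4902, 0.308, 0.1439]
eef_rot: [0.025, 1.0, 0.001, 0.001]
contact_force: [0.7, 0.7, 0.0]
opening: 0.245
```

Run:
```python
from h import *
s=r.get_state(); print(s['tool_pos'],s['contact_force'],s['opening']*88.1)
C=np.array([.5819,.2433]); R=.113; j=np.radians(87.2); Y=np.array([np.cos(j),np.sin(j)]); X=np.array([-Y[1],Y[0]])
print(np.degrees(np.arctan2(*(s['tool_pos'][:2]-C)[::-1])),np.hypot(*(s['tool_pos'][:2]-C)))
p0=s['tool_pos'][:2]
for a in list(range(148,219,6))+[218.6]:
    q=C+R*np.array([np.cos(np.radians(a)),np.sin(np.radians(a))]); d=(q-p0)/.06; print(a,q.round(4),round(d@X,2),round(d@Y,2))
```

```text
[0.49017099 0.30795189 0.14385677] [0.66900232 0.73300426 0.00096945] 21.560425318841897
144.8232829924844 0.11222333942452717
148 [0.4861 0.3032] 0.06 -0.08
154 [0.4803 0.2928] 0.15 -0.26
160 [0.4757 0.2819] 0.22 -0.44
166 [0.4723 0.2706] 0.27 -0.64
172 [0.47  0.259] 0.3 -0.83
178 [0.469  0.2472] 0.3 -1.03
184 [0.4692 0.2354] 0.29 -1.22
190 [0.4706 0.2237] 0.26 -1.42
196 [0.4733 0.2122] 0.2 -1.61
202 [0.4771 0.201 ] 0.13 -1.79
208 [0.4821 0.1902] 0.04 -1.97
214 [0.4882 0.1801] -0.07 -2.13
218.6 [0.4936 0.1728] -0.17 -2.25
```

Gripping the 22 mm knob (reading 21.6). Swinging along the arc now.

Call:
servo_tool(
  deltas=[
    {"dx":0.06,"dy":-0.08,"dz":0,"ax":0,"ay":0,"az":0,"hand":16},
    {"dx":0.15,"dy":-0.26,"dz":0,"ax":0,"ay":0,"az":0,"hand":16},
    {"dx":0.22,"dy":-0.44,"dz":0,"ax":0,"ay":0,"az":0,"hand":16},
    {"dx":0.27,"dy":-0.64,"dz":0,"ax":0,"ay":0,"az":0,"hand":16},
    {"dx":0.3,"dy":-0.83,"dz":0,"ax":0,"ay":0,"az":0,"hand":16},
    {"dx":0.3,"dy":-1.03,"dz":0,"ax":0,"ay":0,"az":0,"hand":16},
    {"dx":0.29,"dy":-1.22,"dz":0,"ax":0,"ay":0,"az":0,"hand":16},
    {"dx":0.26,"dy":-1.42,"dz":0,"ax":0,"ay":0,"az":0,"hand":16},
    {"dx":0.2,"dy":-1.61,"dz":0,"ax":0,"ay":0,"az":0,"hand":16},
    {"dx":0.13,"dy":-1.79,"dz":0,"ax":0,"ay":0,"az":0,"hand":16},
  ],
)

```text
clock: 17.55
tool_pos: [0.4771, 0.1995, 0.1431]
eef_rot: [0.025, 1.0, -0.0, -0.0]
contact_force: [-0.9, 1.6, 0.3]
opening: 0.247
```

```bash
python3 go.py .4882 .1801 .144 87.2; python3 go.py .4936 .1728 .144 87.2
```

```text
d [-0.201 -0.314 -0.015] a [-0.002 -0.001 -0.007] t 17.55 pos [0.4771 0.1995 0.1431] F [-0.93  1.55  0.32] op 21.8
d [-0.297 -0.431 -0.015] a [-0.002 -0.001 -0.007] t 17.55 pos [0.4771 0.1995 0.1431] F [-0.93  1.55  0.32] op 21.8
```

Call:
servo_tool(
  deltas=[
    {"dx":-0.08,"dy":-0.17,"dz":0,"ax":0,"ay":0,"az":0,"hand":16},
    {"dx":-0.2,"dy":-0.32,"dz":0,"ax":0,"ay":0,"az":0,"hand":16},
    {"dx":-0.28,"dy":-0.42,"dz":0,"ax":0,"ay":0,"az":0,"hand":16},
    {"dx":-0.31,"dy":-0.46,"dz":0,"ax":0,"ay":0,"az":0,"hand":16},
    {"dx":-0.32,"dy":-0.48,"dz":0,"ax":0,"ay":0,"az":0,"hand":16},
  ],
)

```text
clock: 18.18
tool_pos: [0.4948, 0.1712, 0.1432]
eef_rot: [0.024, 1.0, 0.0, 0.0]
contact_force: [-0.4, 2.1, -1.4]
opening: 0.245
```

```bash
python3 go.py .4936 .1728 .144 87.2
```

```text
d [ 0.021  0.026 -0.013] a [ 0.007  0.003 -0.001] t 18.18 pos [0.4948 0.1712 0.1432] F [-0.36  2.11 -1.37] op 21.6
```

Call:
servo_tool(
  deltas=[
    {"dx":-0.015,"dy":-0.02,"dz":0,"ax":0,"ay":0,"az":0,"hand":16},
    {"dx":-0.03,"dy":-0.04,"dz":0,"ax":0,"ay":0,"az":0,"hand":16},
    {"dx":-0.03,"dy":-0.04,"dz":0,"ax":0,"ay":0,"az":0,"hand":16},
  ],
)

```text
clock: 18.55
tool_pos: [0.496, 0.1694, 0.1432]
eef_rot: [0.024, 1.0, 0.001, -0.0]
contact_force: [-1.1, 4.8, -1.2]
opening: 0.25
```

```bash
python3 go.py .4936 .1728 .144 87.2
```

```text
d [ 0.042  0.055 -0.014] a [ 0.013 -0.002  0.005] t 18.55 pos [0.496  0.1694 0.1432] F [-1.06  4.78 -1.23] op 22.0
```

Call:
servo_tool(
  deltas=[
    {"dx":-0.02,"dy":-0.025,"dz":0,"ax":0,"ay":0,"az":0,"hand":16},
    {"dx":-0.02,"dy":-0.025,"dz":0,"ax":0,"ay":0,"az":0,"hand":16},
  ],
)

```text
clock: 18.8
tool_pos: [0.4967, 0.1682, 0.1432]
eef_rot: [0.024, 1.0, 0.001, -0.0]
contact_force: [-2.5, 5.6, -2.0]
opening: 0.247
```

Run:
```python
from h import *
for n in('scene','top'): p,d=snap(n,n+'11');np.save(f'pics/{n}11_P.npy',world(n,d))
a=cv2.imread('pics/scene11.png')[200:350,290:470]
b=cv2.imread('pics/top11.png')[140:270,70:200]
cv2.imwrite('pics/v11.png',np.hstack([cv2.resize(a,(400,400),interpolation=cv2.INTER_CUBIC),cv2.resize(b,(400,400),interpolation=cv2.INTER_CUBIC)]))
```

```text
(no output)
```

View pics/v11.png

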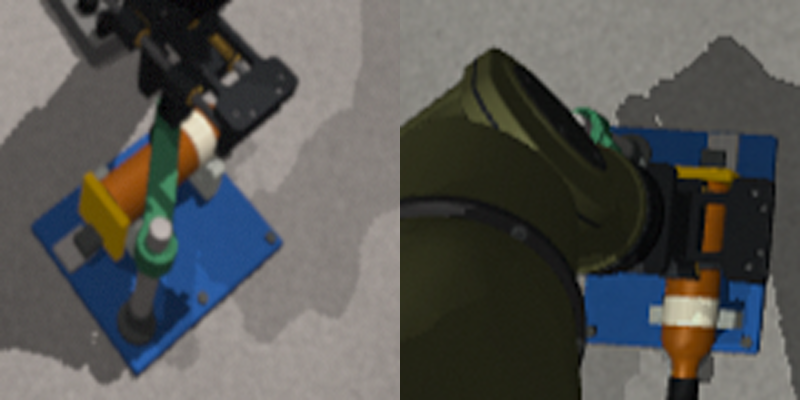

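Call:
servo_tool(
  deltas=[
    {"dx":0,"dy":0,"dz":0,"ax":0,"ay":0,"az":0,"hand":40},
    {"dx":0,"dy":0,"dz":0,"ax":0,"ay":0,"az":0,"hand":50},
    {"dx":0,"dy":0,"dz":-0.3,"ax":0,"ay":0,"az":0,"hand":50},
    {"dx":0,"dy":0,"dz":-0.7,"ax":0,"ay":0,"az":0,"hand":50},
    {"dx":0.6,"dy":0,"dz":-0.9,"ax":0,"ay":0,"az":0,"hand":40},
    {"dx":1.4,"dy":0,"dz":-0.9,"ax":0,"ay":0,"az":0,"hand":20},
    {"dx":2.0,"dy":0,"dz":-0.9,"ax":0,"ay":0,"az":0,"hand":0},
  ],
)

```text
clock: 19.77
tool_pos: [0.3764, 0.1715, 0.1976]
eef_rot: [0.025, 1.0, -0.0, 0.0]
contact_force: [0.7, 0.4, -0.3]
opening: 0.252
```

```bash
python3 - <<'E'
from h import *
np.set_printoptions(precision=4,suppress=True)
for n in('scene','top'):
    p,d=snap(n,n+'12');P=world(n,d);np.save(f'pics/{n}12_P.npy',P)
    P=P+{'top':[.002,.0007,0],'scene':[-.002,-.0007,0]}[n]
    k=(p.max(2)<60)&(abs(P[...,0]-.495)<.03)&(abs(P[...,1]-.171)<.03)&(P[...,2]>.145)&(P[...,2]<.175)
    Q=P[k]; print(n,k.sum(),'knob pts',np.percentile(Q,2,axis=0),np.percentile(Q,98,axis=0)) if k.sum() else print(n,'none')
    v,u=np.nonzero(k&(P[...,2]>.16)); print(' topface',len(u),P[v,u].mean(0))
a=cv2.imread('pics/scene12.png')[200:350,290:470]
b=cv2.imread('pics/top12.png')[140:270,70:200]
cv2.imwrite('pics/v12.png',np.hstack([cv2.resize(a,(400,400),interpolation=cv2.INTER_CUBIC),cv2.resize(b,(400,400),interpolation=cv2.INTER_CUBIC)]))
E
python3 go.py .4936 .1728 .18 87.2
```

```text
scene 127 knob pts [0.4828 0.1627 0.1458] [0.5008 0.1818 0.1653]
 topface 77 [0.4913 0.1716 0.1629]
top 90 knob pts [0.4823 0.1633 0.1463] [0.5018 0.1833 0.1659]
 topface 67 [0.4927 0.1735 0.1627]
d [-1.992  0.124  0.285] a [-0.031 -0.026  0.016] t 19.88 pos [0.3739 0.1711 0.1975] F [-0.26  0.36 -0.16] op 14.2
```

View pics/v12.png

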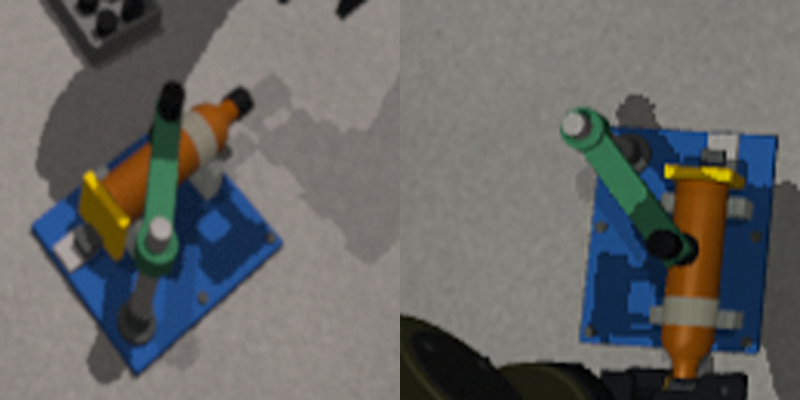

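Knob measured at (0.492,0.173) in both views, within 1 mm of the inner-stop place over the V line. To be sure it's at the stop, I'll press it once from its +y side with closed fingers.

```bash
python3 go.py .492 .216 .198 87.2; python3 go.py .492 .203 .144 87.2
```

```text
d [-1.93   0.841 -0.017] a [-0.031 -0.026  0.016] t 19.88 pos [0.3739 0.1711 0.1975] F [-0.26  0.36 -0.16] op 14.2
d [-1.943  0.627  0.884] a [-0.031 -0.026  0.016] t 19.88 pos [0.3739 0.1711 0.1975] F [-0.26  0.36 -0.16] op 14.2
```

Call:
servo_tool(
  deltas=[
    {"dx":-0.6,"dy":0.4,"dz":0,"ax":0,"ay":0,"az":0,"hand":0},
    {"dx":-1.4,"dy":0.84,"dz":0,"ax":0,"ay":0,"az":0,"hand":0},
    {"dx":-1.93,"dy":0.84,"dz":0.2,"ax":0,"ay":0,"az":0,"hand":0},
    {"dx":-1.93,"dy":0.84,"dz":0.7,"ax":0,"ay":0,"az":0,"hand":0},
    {"dx":-1.93,"dy":0.84,"dz":0.88,"ax":0,"ay":0,"az":0,"hand":0},
    {"dx":-1.93,"dy":0.75,"dz":0.88,"ax":0,"ay":0,"az":0,"hand":0},
    {"dx":-1.93,"dy":0.68,"dz":0.88,"ax":0,"ay":0,"az":0,"hand":0},
    {"dx":-1.93,"dy":0.64,"dz":0.88,"ax":0,"ay":0,"az":0,"hand":0},
    {"dx":-1.93,"dy":0.62,"dz":0.88,"ax":0,"ay":0,"az":0,"hand":0},
  ],
)

```text
clock: 21.0
tool_pos: [0.4953, 0.204, 0.1451]
eef_rot: [0.025, 1.0, 0.0, 0.001]
contact_force: [-0.3, 0.6, -0.1]
opening: 0.001
```

```bash
python3 go.py .492 .203 .144 87.2
```

```text
d [ 0.054 -0.02   0.018] a [ 0.005  0.01  -0.006] t 21.0 pos [0.4953 0.204  0.1451] F [-0.33  0.62 -0.1 ] op 0.1
```

Call:
servo_tool(
  deltas=[
    {"dx":0,"dy":-0.04,"dz":0,"ax":0,"ay":0,"az":0,"hand":0},
    {"dx":0,"dy":-0.08,"dz":0,"ax":0,"ay":0,"az":0,"hand":0},
    {"dx":0,"dy":-0.1,"dz":0,"ax":0,"ay":0,"az":0,"hand":0},
    {"dx":0,"dy":-0.1,"dz":0,"ax":0,"ay":0,"az":0,"hand":0},
  ],
)

```text
clock: 21.5
tool_pos: [0.4947, 0.1981, 0.1444]
eef_rot: [0.025, 1.0, 0.0, -0.0]
contact_force: [0.4, -0.3, -0.3]
opening: 0.008
```

Call:
servo_tool(
  deltas=[
    {"dx":0,"dy":-0.03,"dz":0,"ax":0,"ay":0,"az":0,"hand":0},
    {"dx":0,"dy":-0.06,"dz":0,"ax":0,"ay":0,"az":0,"hand":0},
    {"dx":0,"dy":-0.08,"dz":0,"ax":0,"ay":0,"az":0,"hand":0},
    {"dx":0,"dy":-0.08,"dz":0,"ax":0,"ay":0,"az":0,"hand":0},
  ],
)

```text
clock: 22.0
tool_pos: [0.4948, 0.1947, 0.1445]
eef_rot: [0.024, 1.0, 0.001, 0.0]
contact_force: [1.1, 4.6, -3.4]
opening: 0.006
```

The knob resists 4.6 N firmly where 1 N would swing it, so it's on the inner stop. Back off, go above the knob.

Call:
servo_tool(
  deltas=[
    {"dx":0,"dy":0.1,"dz":0,"ax":0,"ay":0,"az":0,"hand":0},
    {"dx":0,"dy":0.25,"dz":-0.2,"ax":0,"ay":0,"az":0,"hand":0},
    {"dx":0,"dy":0.25,"dz":-0.55,"ax":0,"ay":0,"az":0,"hand":0},
    {"dx":0.02,"dy":0,"dz":-0.58,"ax":0,"ay":0,"az":0,"hand":0},
    {"dx":0.03,"dy":-0.36,"dz":-0.58,"ax":0,"ay":0,"az":0,"hand":0},
    {"dx":0.03,"dy":-0.36,"dz":-0.55,"ax":0,"ay":0,"az":0,"hand":0},
    {"dx":0.03,"dy":-0.36,"dz":-0.55,"ax":0,"ay":0,"az":0,"hand":0},
  ],
)

```text
clock: 22.88
tool_pos: [0.4914, 0.172, 0.1771]
eef_rot: [0.025, 1.0, 0.0, -0.0]
contact_force: [0.3, 0.2, -0.4]
opening: 0.003
```

```bash
python3 go.py .4928 .1727 .160 87.2
python3 - <<'E'
from h import *
for n in('scene','top'): p,d=snap(n,n+'13');np.save(f'pics/{n}13_P.npy',world(n,d))
a=cv2.imread('pics/scene13.png')[190:340,270:450]
b=cv2.imread('pics/top13.png')[140:270,70:200]
cv2.imwrite('pics/v13.png',np.hstack([cv2.resize(a,(400,400),interpolation=cv2.INTER_CUBIC),cv2.resize(b,(400,400),interpolation=cv2.INTER_CUBIC)]))
from tip import tip
s=r.get_state(); tip('13',s['tool_pos'],87.2)
E
```

```text
d [-0.023  0.013  0.286] a [ 0.001 -0.006 -0.005] t 22.88 pos [0.4914 0.172  0.1771] F [ 0.27  0.2  -0.37] op 0.3
13 scene
-0.04 67 y [-0.0118  0.0031  0.0092  0.0163  0.0291] x [-0.0006  0.0239]
-0.034 16 y [-0.0041  0.0002  0.0055  0.008   0.0096] x [-0.0025  0.0091]
-0.028 20 y [-0.0068 -0.0015  0.0038  0.0063  0.0095] x [-0.0017  0.0097]
-0.022 23 y [-0.0096 -0.0029  0.0018  0.0071  0.0103] x [-0.007  0.009]
-0.016 50 y [-0.0095 -0.0041  0.0006  0.0048  0.0089] x [-0.0055  0.0086]
0.002 4 y [-0.0112 -0.0038  0.0001  0.0032  0.0085] x [0.0082 0.0104]
0.008 25 y [-0.0118 -0.0073 -0.0026  0.0049  0.012 ] x [0.0075 0.0111]
0.014 32 y [-0.0137 -0.0067  0.0008  0.0111  0.0138] x [-0.004   0.0108]
0.02 34 y [-0.0126 -0.0054  0.003   0.0126  0.0145] x [-0.0019  0.0108]
0.026 32 y [-0.0142 -0.0071  0.002   0.012   0.0147] x [-0.0044  0.0111]
0.032 34 y [-0.0152 -0.0091  0.0039  0.0143  0.0156] x [-0.0035  0.0116]
0.038 11 y [-0.0159 -0.0142 -0.0103  0.0119  0.0156] x [0.0031 0.0112]
0.044 8 y [-0.0181 -0.0171 -0.0139 -0.0127 -0.0102] x [0.0086 0.0112]
0.05 7 y [-0.0178 -0.016  -0.0147 -0.0128 -0.0109] x [0.0092 0.0111]
0.056 3 y [-0.0166 -0.0153 -0.0138 -0.0125 -0.0114] x [0.0096 0.01  ]
```

View pics/v13.png

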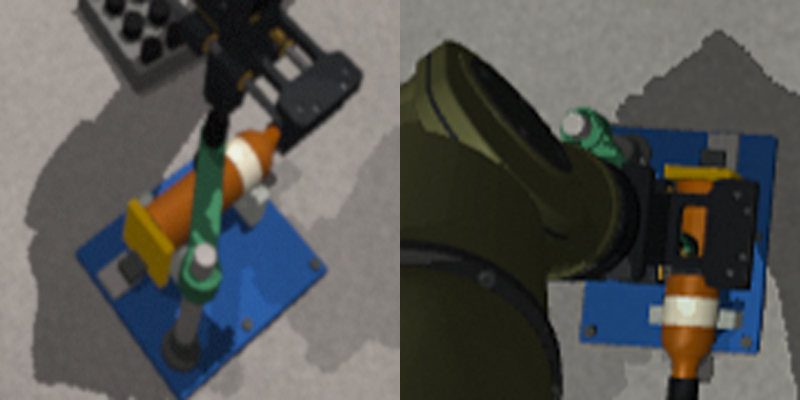

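Tips are directly above the knob (left picture about (215,115)). Lowering to contact and starting the push.

Call:
servo_tool(
  deltas=[
    {"dx":-0.02,"dy":0.01,"dz":0.1,"ax":0,"ay":0,"az":0,"hand":0},
    {"dx":-0.02,"dy":0.01,"dz":0.2,"ax":0,"ay":0,"az":0,"hand":0},
    {"dx":-0.02,"dy":0.01,"dz":0.25,"ax":0,"ay":0,"az":0,"hand":0},
    {"dx":-0.02,"dy":0.01,"dz":0.29,"ax":0,"ay":0,"az":0,"hand":0},
    {"dx":-0.02,"dy":0.01,"dz":0.31,"ax":0,"ay":0,"az":0,"hand":0},
  ],
)

```text
clock: 23.6
tool_pos: [0.4928, 0.1724, 0.1587]
eef_rot: [0.025, 1.0, 0.0, -0.0]
contact_force: [0.2, -0.8, -0.2]
opening: 0.002
```

Call:
servo_tool(
  deltas=[
    {"dx":0,"dy":0,"dz":0.03,"ax":0,"ay":0,"az":0,"hand":0},
    {"dx":0,"dy":0,"dz":0.06,"ax":0,"ay":0,"az":0,"hand":0},
    {"dx":0,"dy":0,"dz":0.08,"ax":0,"ay":0,"az":0,"hand":0},
  ],
)

```text
clock: 23.98
tool_pos: [0.4923, 0.1718, 0.1545]
eef_rot: [0.025, 1.0, -0.001, -0.0]
contact_force: [-2.3, -1.7, 7.4]
opening: 0.007
```

Call:
servo_tool(
  deltas=[
    {"dx":0,"dy":0,"dz":0.03,"ax":0,"ay":0,"az":0,"hand":0},
    {"dx":0,"dy":0,"dz":0.06,"ax":0,"ay":0,"az":0,"hand":0},
    {"dx":0,"dy":0,"dz":0.08,"ax":0,"ay":0,"az":0,"hand":0},
  ],
)

```text
clock: 24.35
tool_pos: [0.4923, 0.1717, 0.1497]
eef_rot: [0.025, 1.0, -0.001, -0.0]
contact_force: [-2.5, -1.7, 6.8]
opening: 0.004
```

Call:
servo_tool(
  deltas=[
    {"dx":0,"dy":0,"dz":0.03,"ax":0,"ay":0,"az":0,"hand":0},
    {"dx":0,"dy":0,"dz":0.06,"ax":0,"ay":0,"az":0,"hand":0},
    {"dx":0,"dy":0,"dz":0.06,"ax":0,"ay":0,"az":0,"hand":0},
  ],
)

```text
clock: 24.72
tool_pos: [0.4923, 0.1718, 0.1461]
eef_rot: [0.025, 1.0, -0.001, -0.0]
contact_force: [-2.2, -1.3, 5.9]
opening: 0.008
```

Call:
servo_tool(
  deltas=[
    {"dx":0,"dy":0,"dz":0.03,"ax":0,"ay":0,"az":0,"hand":0},
    {"dx":0,"dy":0,"dz":0.05,"ax":0,"ay":0,"az":0,"hand":0},
    {"dx":0,"dy":0,"dz":0.05,"ax":0,"ay":0,"az":0,"hand":0},
  ],
)

```text
clock: 25.1
tool_pos: [0.4923, 0.1718, 0.1431]
eef_rot: [0.025, 1.0, -0.001, -0.0]
contact_force: [-1.8, -1.2, 7.2]
opening: 0.007
```

Call:
servo_tool(
  deltas=[
    {"dx":0,"dy":0,"dz":0.03,"ax":0,"ay":0,"az":0,"hand":0},
    {"dx":0,"dy":0,"dz":0.05,"ax":0,"ay":0,"az":0,"hand":0},
    {"dx":0,"dy":0,"dz":0.05,"ax":0,"ay":0,"az":0,"hand":0},
  ],
)

```text
clock: 25.48
tool_pos: [0.4923, 0.1718, 0.1401]
eef_rot: [0.025, 1.0, -0.001, -0.0]
contact_force: [-1.7, -1.3, 7.2]
opening: 0.005
```

Call:
servo_tool(
  deltas=[
    {"dx":0,"dy":0,"dz":0.03,"ax":0,"ay":0,"az":0,"hand":0},
    {"dx":0,"dy":0,"dz":0.04,"ax":0,"ay":0,"az":0,"hand":0},
    {"dx":0,"dy":0,"dz":0.04,"ax":0,"ay":0,"az":0,"hand":0},
  ],
)

```text
clock: 25.85
tool_pos: [0.4923, 0.1718, 0.1377]
eef_rot: [0.025, 1.0, -0.001, -0.0]
contact_force: [-2.1, -1.3, 6.6]
opening: 0.005
```

Call:
servo_tool(
  deltas=[
    {"dx":0,"dy":0,"dz":0.03,"ax":0,"ay":0,"az":0,"hand":0},
    {"dx":0,"dy":0,"dz":0.04,"ax":0,"ay":0,"az":0,"hand":0},
    {"dx":0,"dy":0,"dz":0.04,"ax":0,"ay":0,"az":0,"hand":0},
  ],
)

```text
clock: 26.22
tool_pos: [0.4923, 0.1718, 0.1353]
eef_rot: [0.025, 1.0, -0.001, -0.0]
contact_force: [-2.3, -1.7, 7.0]
opening: 0.008
```

Call:
servo_tool(
  deltas=[
    {"dx":0,"dy":0,"dz":0.02,"ax":0,"ay":0,"az":0,"hand":0},
    {"dx":0,"dy":0,"dz":0.03,"ax":0,"ay":0,"az":0,"hand":0},
    {"dx":0,"dy":0,"dz":0.03,"ax":0,"ay":0,"az":0,"hand":0},
  ],
)

```text
clock: 26.6
tool_pos: [0.4925, 0.1719, 0.134]
eef_rot: [0.025, 1.0, -0.0, 0.0]
contact_force: [-2.9, -1.1, 10.0]
opening: 0.0
```

Call:
servo_tool(
  deltas=[
    {"dx":0,"dy":0,"dz":0.02,"ax":0,"ay":0,"az":0,"hand":0},
    {"dx":0,"dy":0,"dz":0.03,"ax":0,"ay":0,"az":0,"hand":0},
    {"dx":0,"dy":0,"dz":0.03,"ax":0,"ay":0,"az":0,"hand":0},
  ],
)

```text
clock: 26.98
tool_pos: [0.4926, 0.172, 0.1328]
eef_rot: [0.025, 1.0, -0.0, 0.0]
contact_force: [-4.0, -2.4, 16.6]
opening: 0.008
```

Call:
servo_tool(
  deltas=[
    {"dx":0,"dy":0,"dz":0,"ax":0,"ay":0,"az":0,"hand":0},
    {"dx":0,"dy":0,"dz":0,"ax":0,"ay":0,"az":0,"hand":0},
    {"dx":0,"dy":0,"dz":0,"ax":0,"ay":0,"az":0,"hand":0},
  ],
)

```text
clock: 27.35
tool_pos: [0.4926, 0.172, 0.1328]
eef_rot: [0.025, 1.0, -0.0, 0.0]
contact_force: [-3.5, -2.0, 16.9]
opening: 0.009
```

```bash
python3 go.py .4928 .1727 .132 87.2
```

```text
d [-0.002  0.013  0.014] a [-0.007  0.007 -0.006] t 27.35 pos [0.4926 0.172  0.1328] F [-3.53 -1.97 16.87] op 0.8
```

Call:
servo_tool(
  deltas=[
    {"dx":0,"dy":0,"dz":0.005,"ax":0,"ay":0,"az":0,"hand":0},
    {"dx":0,"dy":0,"dz":0.005,"ax":0,"ay":0,"az":0,"hand":0},
    {"dx":0,"dy":0,"dz":0.005,"ax":0,"ay":0,"az":0,"hand":0},
    {"dx":0,"dy":0,"dz":0.005,"ax":0,"ay":0,"az":0,"hand":0},
  ],
)

```text
clock: 27.85
tool_pos: [0.4926, 0.172, 0.1327]
eef_rot: [0.025, 1.0, -0.0, 0.0]
contact_force: [-4.7, -2.8, 18.2]
opening: 0.006
```

Call:
servo_tool(
  deltas=[
    {"dx":0,"dy":0,"dz":-0.03,"ax":0,"ay":0,"az":0,"hand":0},
    {"dx":0,"dy":0,"dz":-0.08,"ax":0,"ay":0,"az":0,"hand":0},
    {"dx":0,"dy":0,"dz":-0.3,"ax":0,"ay":0,"az":0,"hand":0},
    {"dx":0,"dy":0,"dz":-0.8,"ax":0,"ay":0,"az":0,"hand":0},
    {"dx":0.4,"dy":-0.4,"dz":-1.4,"ax":0,"ay":0,"az":0,"hand":0},
    {"dx":0.8,"dy":-1.2,"dz":-1.8,"ax":0,"ay":0,"az":0,"hand":0},
    {"dx":0.8,"dy":-2.0,"dz":-2.0,"ax":0,"ay":0,"az":0,"hand":0},
    {"dx":0.8,"dy":-2.8,"dz":-2.0,"ax":0,"ay":0,"az":0,"hand":0},
    {"dx":0.8,"dy":-3.2,"dz":-2.0,"ax":0,"ay":0,"az":0,"hand":0},
    {"dx":0.8,"dy":-3.2,"dz":-2.0,"ax":0,"ay":0,"az":0,"hand":0},
  ],
)

```text
clock: 29.1
tool_pos: [0.4352, -0.0188, 0.2513]
eef_rot: [0.027, 1.0, -0.0, 0.0]
contact_force: [-0.1, 0.9, -0.2]
opening: 0.006
```

```bash
python3 go.py .4928 .1727 .132 87.2
python3 - <<'E'
from h import *
np.set_printoptions(precision=4,suppress=True)
for n in('scene','top'):
    p,d=snap(n,n+'14');P=world(n,d);np.save(f'pics/{n}14_P.npy',P)
    P=P+{'top':[.002,.0007,0],'scene':[-.002,-.0007,0]}[n]
    k=(p.max(2)<60)&(abs(P[...,0]-.495)<.025)&(abs(P[...,1]-.172)<.025)&(P[...,2]>.118)&(P[...,2]<.175)
    Q=P[k]; print(n,k.sum(),np.percentile(Q,2,axis=0),np.percentile(Q,98,axis=0),'top',P[k&(P[...,2]>.134)].mean(0))
a=cv2.imread('pics/scene14.png')[200:350,290:470]
b=cv2.imread('pics/top14.png')[140:270,70:200]
cv2.imwrite('pics/v14.png',np.hstack([cv2.resize(a,(400,400),interpolation=cv2.INTER_CUBIC),cv2.resize(b,(400,400),interpolation=cv2.INTER_CUBIC)]))
E
python3 fb.py 14
```

```text
d [-0.787  3.24   1.987] a [-0.006  0.002 -0.045] t 29.1 pos [ 0.4352 -0.0188  0.2513] F [-0.05  0.9  -0.21] op 0.6
scene 120 [0.4841 0.1641 0.1192] [0.5011 0.182  0.1411] top [0.4923 0.1725 0.1387]
top 80 [0.4831 0.1635 0.1211] [0.5016 0.1826 0.1416] top [0.4927 0.1728 0.1391]
top 526 cradle min [-0.1001 -0.1381  0.0535] max [0.0588 0.0199 0.5986]
  y0,z0 at x=0: [0.0018 0.0542] slope y,z deg [0.1602 0.2675] rms 0.028905897916051818 xpct [-0.0995  0.057 ]
scene 575 cradle min [-0.1059 -0.0176  0.0571] max [0.0552 0.0211 0.124 ]
  y0,z0 at x=0: [-0.0015  0.0543] slope y,z deg [-0.103  -0.0895] rms 0.003270212438645447 xpct [-0.1032  0.0536]
```

View pics/v14.png

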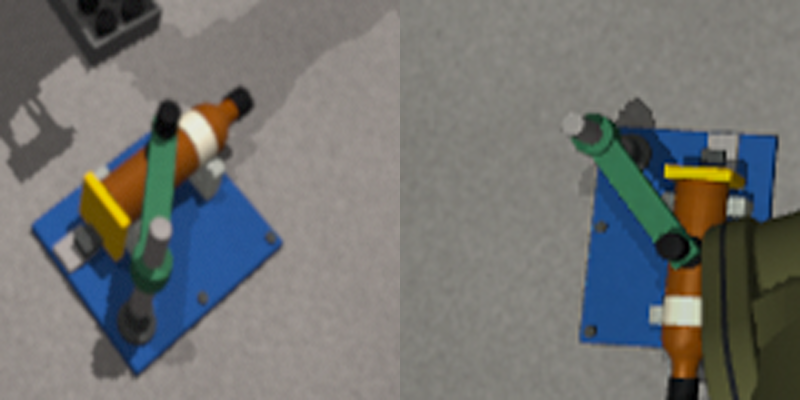

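View pics/scene14.png

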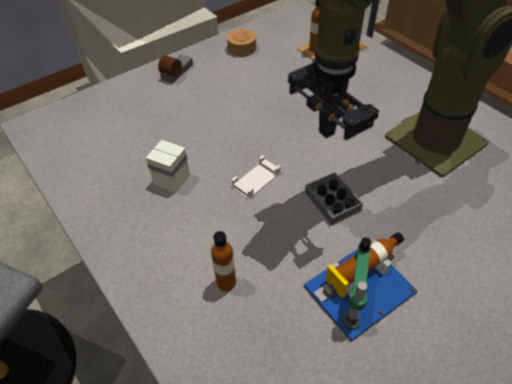

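Final pictures:
- The strap lies over the bottle with the knob on the V line at (0.4925, 0.1727).
- The knob top is at about 0.141 m, so it stayed down after release.
- The base is against the stop (base readings unchanged since it was seated).
- Spare bottle (225,265), carton (168,165) and tray (333,198) look unmoved.
- The arm is clear.

```bash
python3 -c "
from plant import r
print(r.finish_job()); print(r.get_state()['clock'])"
```

```text
the job is handed in; nothing more can be done
None
the job is handed in; nothing more can be done
```

The bottle is in the V, against the stop and clamped, and the job was handed in at about 29 s. One step was not gentle: **the bottle slipped from the gripper above the cradle and fell about 3–7 cm into the V.**

- **The drop:** the images put the fingertips about 5 mm behind the reported tool point, not 25 mm ahead as the text says. I had therefore gripped about 13 mm above the bottle's axis. I only found this by measuring the fingers after the fall. It landed in line, cap away from the stop, and looked intact in the pictures.
- **Pushing home:** I gripped it again at the right height and slid it along the V until the stop held firm. Peak push was about 7 N, eased to about 4 N before release. It lifted 1–2 mm off the V part-way and I set it back down.
- **Clamping:** I swung the strap by its knob to the inner stop, where the knob resisted 4.6 N without moving. I then pushed it down; the pad met the bottle after about 23 mm, and I held a steady 17–18 N before letting go.

**Last checks:**
- The bottle's axis is level at about 0.054 m, against 0.055 m expected.
- The base is against the stop, unchanged by the clamping.
- The knob is over the V line, and its top stayed at about 0.141 m after release.
- The spare bottle, carton and tray look unmoved, and the arm was clear.

The two cameras disagreed by about 4 mm in x, so I averaged them. I could not measure the force the pad keeps directly; I infer it from the steady push.

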